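# Build up a tongue cutter set on the setting stand

### The job

Build up the tongue cutter set on the upright spindle of the setting stand: the thick cutter first, down on the seat, on it the low spacer ring, then the thin cutter; the tall spacer ring is a spare and stays where it lies. Then lock the set by sliding the slotted washer in sideways under the head of the spindle, flat on the thin cutter, until the spindle's neck sits at the end of the slot, and let go of everything.

Things in the scene. Friction and masses are not known exactly. Their poses are not given: they have to be found in the camera images.
- spindle_seat (a point): Fixed stand: round dark foot 104 mm wide, 14 mm high, with an upright steel spindle at its centre. Point: on the spindle's axis at the seat (steel boss 52 mm wide, 20 mm above the table); z up. Going up from the seat: 20 mm thick to 37 mm; neck 10 mm thick; head from 50 to 60 mm, 20 mm thick, coned to 10 mm at its top. The three parts stack 40 mm high, so 10 mm stay free under the head.
- thick_cutter_mid (a point): The thick cutter: loose steel disc 66 mm across and 18 mm thick with four tooth notches in its rim and a plain 24 mm bore right through; 0.3 kg. It lies flat and can be gripped across its rim at any yaw. Origin at its centre, half-way up; z along the bore (either yaw is the same).
- low_ring_mid (a point): The low spacer ring: loose plain aluminium ring 42 mm across, 10 mm high, 24 mm bore. Origin at its centre, half-way up; z along the bore (either yaw is the same).
- thin_cutter_mid (a point): The thin cutter: loose steel disc 56 mm across and 12 mm thick with two tooth notches in its rim and a 24 mm bore; 0.15 kg. It can be gripped across its rim at any yaw. Origin at its centre, half-way up; z along the bore (either yaw is the same).
- tall_ring_mid (a point): The tall spacer ring, a spare that is not used: loose plain aluminium ring 42 mm across like the low one, but 24 mm high. Origin at its centre, half-way up; z along the bore (either yaw is the same).
- washer_slot (a point): Slotted washer: steel horseshoe 50 mm wide, 6 mm thick. Its slot, 14 mm wide, opens to its +x (flared mouth, tips 24 mm ahead) and ends in a half round. Point: centre of that half round, 3 mm above the underside; the neck belongs here; z up. Behind it a tail carries an upright lug to grip across y: 10 mm wide, 20 mm long in x, centre at x = -33 mm, top 27 mm above the underside. 0.08 kg
There are look-alikes about, which are no part of the job. Leave any brown look-alike of the part that bears thin_cutter_mid alone. What is shaped like the part that bears low_ring_mid but orange is not meant.

How it is judged:
By the outcome, as a careful person would: the job done as asked, in the order asked, and still so for the second after the job is handed in, with the robot touching nothing.
It also fails if it takes over 120 s, if anything falls off the work surface, if the arm or the gripper's body presses on something with over 40 N, if the wrist force passes 120 N, or if a joint passes its speed limit or range.

### The arm

A 6-joint arm with a two-finger parallel gripper is mounted at the origin on a cart in front of the work surface, level with it; the furniture and walls round the work are solid. World frame = base frame: x ahead of the robot, y to its left, z up, the work surface at z = 0. Lengths are in m, angles in degrees, forces in N, time in s.
With the tool pointing down it reaches from about 0.4 to 0.825 m from the base axis. Payload 7 kg.
Tool frame: the origin (TCP) lies on the front face of the gripper's body, between the roots of the fingers; the fingertips stand 66 mm ahead of it and the grasp point (between the pads) lies 47 mm ahead of it; z points along the fingers, y is the line along which they close (so a half turn about z gives the same grasp; the last joint's range is limited). The gripper opens to 88 mm and grips with 3 to 60 N. Pads are 19 mm wide; open, the fingers measure 130 mm over their backs; the gripper's body (78 mm by 193 mm) begins 47 mm behind the grasp point.
Start: joints at [-55.342, 20.546, 0.682, 0, -70.136, -16.507], TCP at [0.21, -0.641, 0.292] pointing down, gripper open.
Joint ranges: [-176.03, 176.03], [-82.01, 121.73], [-58.28, 71.71], [-173.87, 95.51], [-174.79, -0.11], [-173.66, 173.66]. Speed limits (degrees/s): [136.94, 136.94, 172.46, 180, 180, 180].

### API

Orientations are given as [roll, pitch, yaw] about the fixed x, y, z axes, in that order (R = Rz(yaw) Ry(pitch) Rx(roll)).
In Python, from plant import ctrl gives the robot as it stands.
- The arm moves only by the tool send_rows, never from a script. Its argument "deltas" is a list of rows, each a list of 2 entries, a list of its own where there are three numbers: the shift along the tool's x, y, z each as a share of 800 mm, from -1 to 1, then the turn about the tool's z as a share of 90 degrees, from -1 to 1. A call has exactly 5 rows; each row is the pose to reach, as a shift and turn from the pose commanded when the call began, along the tool's axes at that moment; what a row does not reach only later rows make up. A row lasts 1/12 s, in which the tool goes at most 41.7 mm and 7.16 degrees, less where a joint would pass 70% of its speed; a pose out of reach is approached as far as the arm can. A call with a number of a shift or a turn outside -1 to 1 is refused whole. A call with a gripper value outside its range is refused whole. "gripper" is the opening, from 0 (shut) to 1 (fully open), set as the call begins (left out, the last holds). The fingers move at their own pace and stop on an object; the grip force is fixed at half the most. Time passes only in rows, so rows that repeat a pose let the fingers close, or fill a call up. It gives the time, the measured TCP pose, the force, the opening and the grip force at its end, in the units of the state.
- ctrl.get_obs(): the state, without advancing time (a new reading comes with each control period).
- ctrl.snapshot(name): name is "scene" or "top" or "wrist"; returns a dict with "color" (480x640x3 uint8, red, green, blue), "vertical_fov" (degrees; the focal length in pixels is half the picture's height over the tangent of half this angle, whatever the lens; pixels are square), "cx", "cy" (the principal point, pixels), "k1" (the pictures are not rectified: a ray, as slopes to the right and down, at radius r is drawn at 1 + k1 r^2 times it, then the intrinsics apply), "rvec" (rotation vector, rad) and "tvec" (3), from world to camera coordinates, as OpenCV has them. Camera axes: x right, y down, z forward; pixel columns grow to the right and rows downward; lengths in m; the calibration is good to about 2 mm. A picture is of the moment at which its call begins. There is no depth.
- ctrl.close_job(): hands the job in; it is judged then, once.
Trained networks look in a picture, given as the dict that the camera call returned (one of the last four; its "shot" number tells which), for a name from the list of things; names that differ only in an ending like _2 or _b are one class to them, and where a whole thing is asked for, a point or a joint stands for the part that bears it (a point fixed in the world has none). Each returns a list of dicts, best first, with "conf" (0 to 1); they miss things now and then, are a little off and sometimes report something else, mostly with a low value. They report only what shows in the picture. A call takes as long as a camera call. They do not tell look-alikes from the thing itself.
- ctrl.boxes_of(picture, thing): "xy" ([column, row] as shares, 0 to 1, of the picture: columns of its width, rows of its height, amid what is visible of it).
- ctrl.cut_out(picture, thing): "pixels" (480x640 bool, what is visible of it) and "xy" ([column, row] as shares, 0 to 1, of the picture: columns of its width, rows of its height, amid what is visible of it).
The state is a dict: "clock": time; "joint_pos": joint angles; "qvel": joint speeds; "tau": joint torques, N m; "tool_pos": TCP position; "orientation": TCP orientation; "force": force on the tool from outside, world axes, zero at the start; "moment": the same for the moment, N m; "opening": finger opening in m; "gripper_force": force on a finger pad.
Only numpy, scipy, OpenCV 4.12 (cv2) and the standard library are available. Lean on these libraries where they do the work, as an engineer would, in place of code of your own. Each camera call takes 0.05 s, during which the arm holds its last target. There are 200 camera calls.

## Working session

There is one attempt and no reset: what is moved stays moved. The work goes in short steps, Python scripts to look and compute and a tool call to move; the robot and the scene stay as the last step left them, time stands still between calls to the robot, and variables do not carry over. Pictures are saved under pics/ and viewed, at most 14 in all, crops included, and the job is handed in when it is done.

Besides the shell and the picture viewer there is one more tool, called after ">>>" by a JSON object that holds its "api" and its "payload", one argument or row to a line. send_rows: Moves the arm, as the interface text tells. Shift numbers are shares of 800 mm and turn numbers shares of 90 degrees, none past 1 either way. Its arguments: {"type":"object","properties":{"deltas":{"type":"array","items":{"type":"array"}},"gripper":{"type":"number"}},"required":["deltas"]}

```bash
mkdir -p pics; ls; cat > h.py <<'E'
import numpy as np,cv2
from plant import ctrl
def shot(n,f=None):
    p=ctrl.snapshot(n)
    if f: cv2.imwrite('pics/'+f,cv2.cvtColor(p['color'],cv2.COLOR_RGB2BGR))
    return p
def cam(p):
    f=240/np.tan(np.radians(p['vertical_fov'])/2)
    return f,cv2.Rodrigues(np.array(p['rvec'],float))[0],np.array(p['tvec'],float).ravel()
def proj(p,X):
    f,R,t=cam(p); c=np.atleast_2d(X)@R.T+t; s=c[:,:2]/c[:,2:]
    s=s*(1+p['k1']*(s**2).sum(1,keepdims=True)); return s*f+[p['cx'],p['cy']]
def back(p,uv,z):
    f,R,t=cam(p); d=(np.array(uv,float)-[p['cx'],p['cy']])/f; s=d.copy()
    for _ in range(30): s=d/(1+p['k1']*(s@s))
    r=R.T@np.array([s[0],s[1],1]); o=-R.T@t
    return o+r*(z-o[2])/r[2]
E
python3 - <<'E'
from h import *
print(ctrl.get_obs())
Z=dict(thick_cutter_mid=.009,low_ring_mid=.005,thin_cutter_mid=.006,tall_ring_mid=.012,washer_slot=.006,spindle_seat=.05)
for n in('top','scene'):
    p=shot(n,n+'0.png'); print(n,{k:np.round(v,3) for k,v in p.items() if k not in('color',)})
    for t in Z:
        try:
            for d in ctrl.boxes_of(p,t):
                uv=np.array(d['xy'])*[640,480]; print(t,round(d['conf'],2),uv.round(),back(p,uv,Z[t]).round(4))
        except Exception as e: print(t,e)
E
```

```text
pics
{'clock': 0.0, 'joint_pos': array([-5.53401268e+01,  2.05907307e+01,  6.34338728e-01, -1.97757146e-02,
       -7.01357507e+01, -1.65068940e+01]), 'qvel': array([-0.06061066,  0.10137926, -0.01286532,  0.01784612, -0.04788783,
       -0.07974227]), 'tau': array([ 2.50460238e-03, -5.82711482e+01,  2.93062466e+01,  6.99718729e+00,
        6.91790512e-03, -9.12208907e-05]), 'tool_pos': array([ 0.21016513, -0.64105155,  0.29123592]), 'orientation': array([ 1.79906372e+02, -8.35872592e-03, -1.61853749e+02]), 'force': array([ 0.59860567, -0.63620118, -0.12121925]), 'moment': array([-0.03072669, -0.01354077, -0.00829423]), 'gripper_force': 0.0, 'opening': 0.08784022805711333}
top {'vertical_fov': np.float64(43.023), 'cx': np.float64(326.32), 'cy': np.float64(237.023), 'k1': np.float64(-0.19), 'rvec': array([ 2.104, -2.149,  0.167]), 'tvec': array([0.071, 0.547, 1.119]), 'shot': np.int64(1)}
thick_cutter_mid 0.56 [486. 220.] [ 0.5822 -0.2603  0.009 ]
thick_cutter_mid 0.4 [223. 272.] [0.49   0.2657 0.009 ]
low_ring_mid 0.8 [217. 279.] [0.4759 0.2786 0.005 ]
low_ring_mid 0.78 [249. 318.] [
[... 313 characters left out ...]
al_fov': np.float64(45.472), 'cx': np.float64(308.949), 'cy': np.float64(242.049), 'k1': np.float64(-0.137), 'rvec': array([ 1.038, -2.279,  1.157]), 'tvec': array([0.395, 0.256, 0.872]), 'shot': np.int64(2)}
thick_cutter_mid 0.67 [394. 194.] [ 0.5924 -0.2592  0.009 ]
low_ring_mid 0.75 [293. 331.] [0.4014 0.2117 0.005 ]
low_ring_mid 0.54 [244. 318.] [0.4846 0.2569 0.005 ]
low_ring_mid 0.31 [324. 246.] [0.5531 0.0017 0.005 ]
thin_cutter_mid 0.81 [197. 296.] [0.5919 0.2905 0.006 ]
thin_cutter_mid 0.59 [141. 299.] [0.6538 0.3763 0.006 ]
tall_ring_mid 0.58 [417. 220.] [ 0.4801 -0.2127  0.012 ]
washer_slot 0.6 [233. 249.] [0.6675 0.1535 0.006 ]
spindle_seat 0.92 [324. 246.] [0.5063 0.0438 0.05  ]
```

View pics/top0.png

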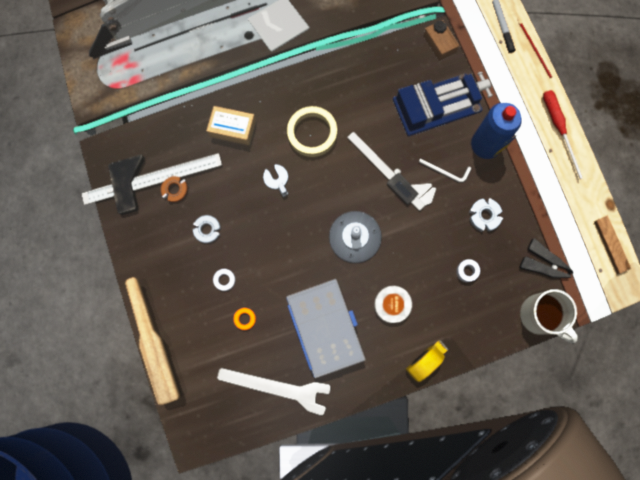

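View pics/scene0.png

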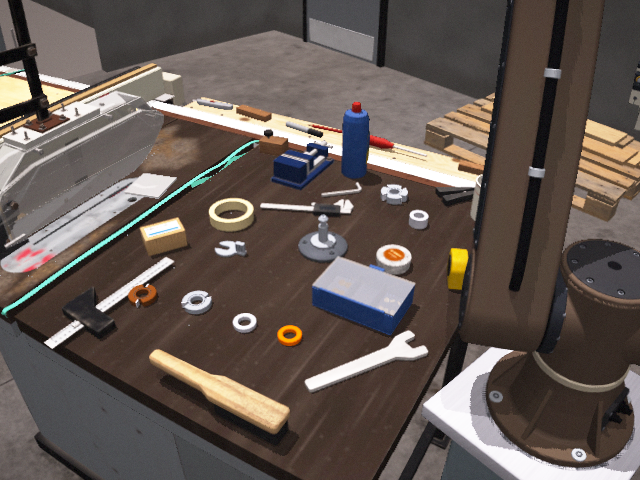

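```bash
python3 - <<'E'
from h import *
p=shot('top');q=shot('scene');g=p['color']
def c(x,y,r=32): return cv2.resize(g[y-r:y+r,x-r:x+r,::-1],(260,260),interpolation=cv2.INTER_CUBIC)
P=dict(thick=(487,214,.009),low=(223,280,.005),thin=(206,229,.006),brown=(173,189,.006),washer=(276,179,.003),spindle=(356,236,.08),)
cv2.imwrite('pics/crop.png',np.vstack([np.hstack([c(*P[k][:2]) for k in r]) for r in(('thick','low','thin'),('brown','washer','spindle'))]))
S=dict(thick=(394,194),low=(244,322),thin=(196,301))
def cen(p,x,y,r=26):
    s=p['color'][y-r:y+r,x-r:x+r].astype(int).min(2); m=(s>105).astype(np.uint8)
    n,l,st,ce=cv2.connectedComponentsWithStats(m); i=1+np.argmax(st[1:,4])
    h=cv2.convexHull(np.argwhere(l==i)[:,::-1].astype(np.int32)); M=cv2.moments(h)
    return np.array([M['m10']/M['m00']+x-r,M['m01']/M['m00']+y-r]),st[i]
for k,(x,y) in S.items():
    a,sa=cen(p,*P[k][:2]);b,sb=cen(q,x,y); z=P[k][2]
    print(k,a.round(1),sa,back(p,a,z*1.5).round(4),b.round(1),sb,back(q,b,z).round(4))
for uv in [(356,232)]: print(back(p,uv,.08))
E
```

```text
thick [486.2 213.8] [  9  10  33  33 720] [ 0.5941 -0.2613  0.0135] [393.5 193. ] [ 13  16  27  19 364] [ 0.597  -0.2634  0.009 ]
low [223.6 279.1] [ 16  14  23  23 332] [0.4755 0.2643 0.0075] [244.1 321.9] [ 14  17  25  19 326] [0.4763 0.2636 0.005 ]
thin [205.8 228.4] [ 12  12  28  28 524] [0.5779 0.301  0.009 ] [196.  300.3] [ 11  15  31  22 405] [0.5819 0.299  0.006 ]
[0.55099457 0.00356369 0.08      ]
```

View pics/crop.png

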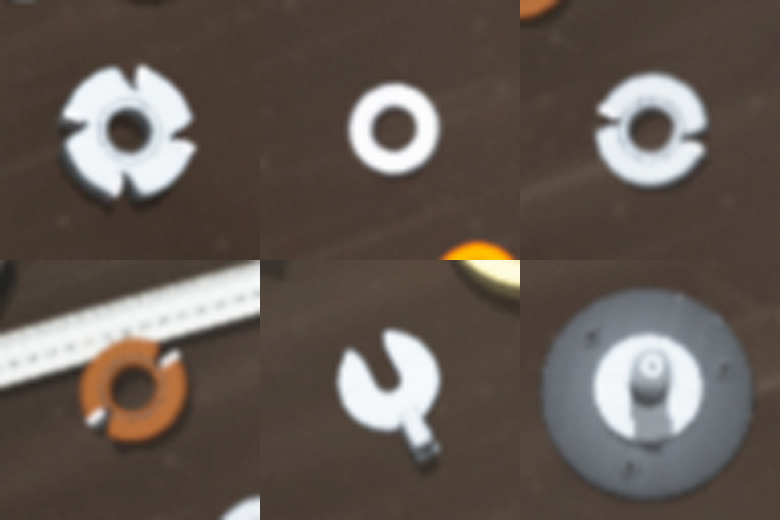

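Crop (top picture): steel disc with four notches at (487,214) is the thick cutter. The low ring is the plain metal ring at (223,280), not the orange one at (244,319). The thin cutter is the steel two-notch disc at (206,229), since the one at (173,189) is brown. The washer slot is at (275,177) with its lug at (284,191), and the spindle head is at (356,230).

```bash
cat >> h.py <<'E'
def go(x,y,z,yaw):
    o=ctrl.get_obs(); a=np.radians(o['orientation'][2]); d=np.array([x,y,z])-o['tool_pos']
    s=np.array([d@[np.cos(a),np.sin(a),0],d@[np.sin(a),-np.cos(a),0],-d[2]])/.8
    t=-((yaw-o['orientation'][2]+180)%360-180)/90
    print('tcp',o['tool_pos'].round(4),'rpy',o['orientation'].round(2),'t',round(o['clock'],2),'shift',s.round(4),'turn',round(t,4),'mm',round(np.linalg.norm(d)*1000,1),'F',o['force'].round(1),'open',round(o['opening'],4),round(o['gripper_force'],1))
E
python3 -c "
from h import *
go(.595,-.262,.2,-150)"
```

```text
tcp [ 0.2103 -0.6414  0.2922] rpy [-180.     -0.   -161.85] t 0.8 shift [-0.6047  0.3008  0.1152] turn -0.1316 mm 548.1 F [ 0.8 -0.   0.7] open 0.0875 0.0
```

>>> {"api": "send_rows", "payload": {
  "deltas": [
    [[-0.2, 0.1, 0], -0.13],
    [[-0.2, 0.1, 0], -0.13],
    [[-0.2, 0.1, 0], -0.13],
    [[-0.2, 0.1, 0], -0.13],
    [[-0.2, 0.1, 0], -0.13]
  ],
  "gripper": 1
}}

```text
clock: 1.22
tool_pos: [0.3403, -0.5125, 0.2925]
orientation: [-180.0, 0.1, -150.0]
force: [-0.1, -0.4, -0.1]
opening: 0.0874
gripper_force: 0.0
```

```bash
python3 -c "
from h import *
go(.595,-.262,.2,-150)"
```

```text
tcp [ 0.3403 -0.5125  0.2925] rpy [-1.7996e+02  6.0000e-02 -1.5000e+02] t 1.22 shift [-0.4322  0.112   0.1157] turn -0.0 mm 369.0 F [-0.1 -0.4 -0.1] open 0.0874 0.0
```

>>> {"api": "send_rows", "payload": {
  "deltas": [
    [[-0.216, 0.056, 0], 0],
    [[-0.216, 0.056, 0], 0],
    [[-0.216, 0.056, 0], 0],
    [[-0.216, 0.056, 0], 0],
    [[-0.216, 0.056, 0], 0]
  ]
}}

```text
clock: 1.63
tool_pos: [0.4682, -0.3875, 0.2924]
orientation: [-180.0, 0.1, -150.0]
force: [-0.1, -0.6, -1.1]
opening: 0.0875
gripper_force: 0.0
```

>>> {"api": "send_rows", "payload": {
  "deltas": [
    [[-0.05, 0.014, 0], 0],
    [[-0.1, 0.028, 0.03], 0],
    [[-0.15, 0.04, 0.06], 0],
    [[-0.216, 0.056, 0.116], 0],
    [[-0.216, 0.056, 0.116], 0]
  ]
}}

```text
clock: 2.05
tool_pos: [0.5938, -0.2646, 0.199]
orientation: [-179.9, 0.1, -150.1]
force: [-0.1, -0.1, 0.0]
opening: 0.0872
gripper_force: 0.0
```

```bash
python3 -c "
from h import *
go(.595,-.262,.2,-150)
p=shot('wrist','w1.png'); print(p['rvec'],p['tvec'],proj(p,[[.595,-.262,.018]]))"
```

```text
tcp [ 0.5938 -0.2646  0.199 ] rpy [-1.7994e+02  7.0000e-02 -1.5013e+02] t 2.05 shift [-0.0029  0.002  -0.0013] turn -0.0015 mm 3.0 F [-0.1 -0.1  0. ] open 0.0872 0.0
[-1.48077608 -2.56119173 -0.39898025] [ 0.5251245  -0.37365295  0.18447161] [[320.23029675 237.49572427]]
```

View pics/w1.png

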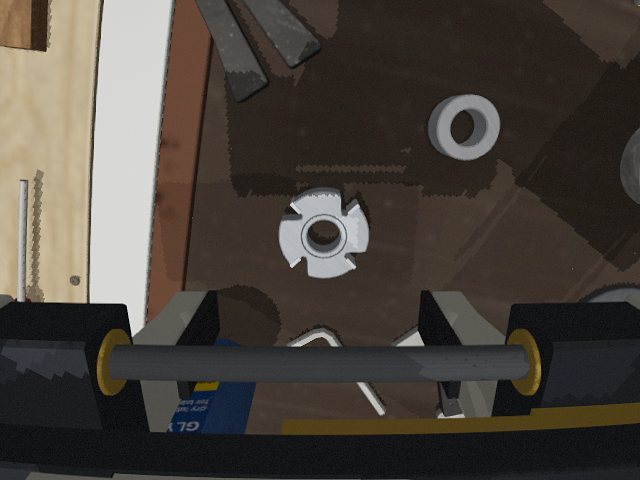

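The wrist picture shows the thick cutter's bore at about (323,232), where (320,237) was predicted, so the estimate is good to a few mm.

```bash
cat >> h.py <<'E'
def disc(p,x,y,r,z,thr=None,ht=None):
    """centre of the bright blob round x,y: hull silhouette -> model search of solid disc radius/height"""
    g=cv2.GaussianBlur(p['color'].min(2),(3,3),0); H,W=g.shape
    x0,x1,y0,y1=max(0,x-r),min(W,x+r),max(0,y-r),min(H,y+r); s=g[y0:y1,x0:x1]
    if thr is None: thr,_=cv2.threshold(s,0,255,cv2.THRESH_OTSU)
    n,l,st,_=cv2.connectedComponentsWithStats((s>thr).astype(np.uint8)); i=1+np.argmax(st[1:,4])
    h=cv2.convexHull(np.argwhere(l==i)[:,::-1].astype(np.int32)); M=cv2.moments(h)
    uv=np.array([M['m10']/M['m00']+x0,M['m01']/M['m00']+y0])
    X=back(p,uv,z); print('uv',uv.round(1),'box',st[i],'thr',thr,'->',X.round(4)); return X
E
python3 -c "
from h import *
p=shot('wrist')
disc(p,323,233,60,.012); print(back(p,(323.5,232),.018),back(p,(323.5,232),.015)); go(.595,-.262,.07,-150)"
```

```text
uv [318.6 234.1] box [  10   17   92   89 4729] thr 105.0 -> [ 0.5937 -0.2601  0.012 ]
[ 0.5892071  -0.25882718  0.018     ] [ 0.58994838 -0.25834289  0.015     ]
tcp [ 0.5933 -0.2624  0.1942] rpy [ 179.72   -0.26 -149.98] t 2.15 shift [-0.0021 -0.0006  0.1553] turn 0.0002 mm 124.2 F [-0.7  0.  -1.2] open 0.0879 0.0
```

>>> {"api": "send_rows", "payload": {
  "deltas": [
    [[-0.001, 0.001, 0.03], 0],
    [[-0.001, 0.001, 0.07], 0],
    [[-0.001, 0.001, 0.11], 0],
    [[-0.001, 0.001, 0.14], 0],
    [[-0.001, 0.001, 0.155], 0]
  ]
}}

```text
clock: 2.57
tool_pos: [0.5911, -0.2648, 0.0722]
orientation: [179.8, -0.2, -150.2]
force: [-0.6, -0.1, -0.6]
opening: 0.0875
gripper_force: 0.0
```

```bash
python3 -c "
from h import *
p=shot('wrist','w2.png'); go(.593,-.2605,.07,-150)
print(proj(p,[[.593,-.2605,.018]]))"
```

```text
tcp [ 0.5907 -0.2647  0.0712] rpy [ 179.78   -0.24 -150.2 ] t 2.62 shift [-0.0051  0.0031  0.0015] turn -0.0022 mm 4.9 F [-0.5  0.1 -2. ] open 0.0877 0.0
[[323.20087248 333.79266092]]
```

View pics/w2.png

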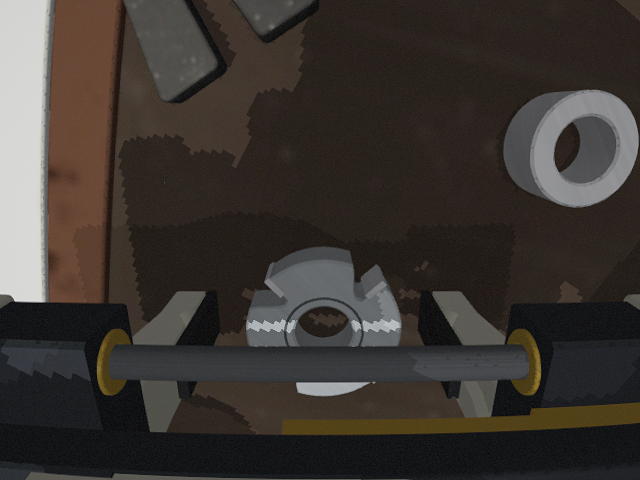

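```bash
python3 -c "
from h import *
p=shot('wrist')
X=back(p,(324,319),.018); print(X); go(X[0],X[1],.07,-150)"
```

```text
[ 0.58596619 -0.26384199  0.018     ]
tcp [ 0.5915 -0.2649  0.0733] rpy [ 179.86   -0.18 -150.17] t 2.67 shift [0.0054 0.0046 0.0042] turn -0.0019 mm 6.6 F [-0.1  0.6  0.7] open 0.0873 0.0
```

```bash
python3 -c "
from h import *
for i in range(2):
    p=shot('wrist'); o=ctrl.get_obs(); t=o['tool_pos']; print(t.round(4),o['joint_pos'].round(2))
    for z in(.018,.0): print(proj(p,[[t[0],t[1],z]]).round(1),end='')
    a=np.radians(-150);y=np.array([np.sin(a),-np.cos(a),0])
    print(proj(p,[t+[0,0,-.066]+y*.044,t+[0,0,-.066]-y*.044]).round(1))
T=shot('top');q=shot('scene')
print(proj(T,[[.586,-.264,.018],[.593,-.2605,.018]]),proj(q,[[.586,-.264,.018],[.593,-.2605,.018]]))
"
```

```text
[ 0.5927 -0.2651  0.0753] [-6.910e+00  2.975e+01 -1.624e+01  3.000e-02 -4.407e+01 -5.326e+01]
[[314.7 326.2]][[314.9 306.3]][[416.2 315.5]
 [213.4 316. ]]
[ 0.5936 -0.2652  0.0765] [-6.900e+00  2.967e+01 -1.619e+01  4.000e-02 -4.408e+01 -5.326e+01]
[[315.7 323.1]][[316.  303.6]][[417.  314. ]
 [214.8 314.3]]
[[488.28872972 217.31030223]
 [486.34319609 213.90697272]] [[397.42633492 191.44215068]
 [394.2586337  190.79422723]]
```

>>> {"api": "send_rows", "payload": {
  "deltas": [
    [[0, 0, 0], 0],
    [[0, 0, 0], 0],
    [[0, 0, 0], 0],
    [[0, 0, 0], 0],
    [[0, 0, 0], 0]
  ]
}}

```text
clock: 3.28
tool_pos: [0.5929, -0.2647, 0.0757]
orientation: [-180.0, 0.0, -150.1]
force: [0.6, -0.4, 0.3]
opening: 0.0879
gripper_force: 0.0
```

```bash
python3 -c "
from h import *
for i in range(3):
    p=shot('wrist','w3.png'); o=ctrl.get_obs(); t=o['tool_pos']; print(t.round(4))
print(proj(p,[[t[0],t[1],.018]]),proj(p,[[.586,-.264,.018],[.593,-.2605,.018]]))
cv2.imwrite('pics/w3c.png',cv2.resize(p['color'][180:440,160:480,::-1],None,fx=2,fy=2))
"
```

```text
[ 0.5928 -0.2647  0.0755]
[ 0.5928 -0.2647  0.0754]
[ 0.5928 -0.2647  0.0754]
[[316.9344476  321.28242306]] [[326.66170827 309.30834316]
 [325.44409086 326.07883997]]
```

View pics/w3c.png

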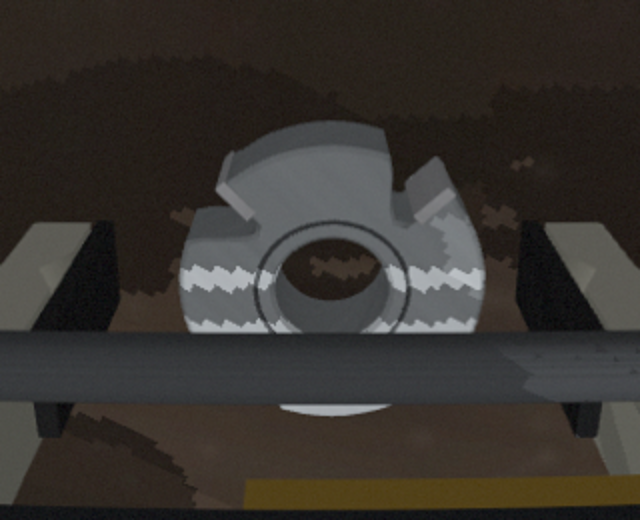

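The crop shows the bore's top circle centred at about (326,322) in the picture, against the TCP's (317,321). That is 4 mm sideways only, so I grip.

>>> {"api": "send_rows", "payload": {
  "deltas": [
    [[-0.001, 0.005, 0.005], 0],
    [[-0.001, 0.005, 0.005], 0],
    [[-0.001, 0.005, 0.005], 0],
    [[-0.001, 0.005, 0.005], 0],
    [[-0.001, 0.005, 0.005], 0]
  ]
}}

```text
clock: 3.85
tool_pos: [0.5916, -0.2608, 0.0713]
orientation: [-180.0, -0.0, -150.1]
force: [0.6, 0.5, -0.5]
opening: 0.0877
gripper_force: 0.0
```

>>> {"api": "send_rows", "payload": {
  "deltas": [
    [[0, 0, 0], 0],
    [[0, 0, 0], 0],
    [[0, 0, 0], 0],
    [[0, 0, 0], 0],
    [[0, 0, 0], 0]
  ],
  "gripper": 0
}}

```text
clock: 4.27
tool_pos: [0.5916, -0.2609, 0.0714]
orientation: [-180.0, 0.0, -150.2]
force: [-0.0, -0.7, -0.4]
opening: 0.0651
gripper_force: 30.0
```

>>> {"api": "send_rows", "payload": {
  "deltas": [
    [[0, 0, 0], 0],
    [[0, 0, 0], 0],
    [[0, 0, 0], 0],
    [[0, 0, 0], 0],
    [[0, 0, 0], 0]
  ]
}}

```text
clock: 4.68
tool_pos: [0.5916, -0.261, 0.0714]
orientation: [-180.0, 0.0, -150.2]
force: [0.3, -1.7, -0.0]
opening: 0.0649
gripper_force: 30.0
```

>>> {"api": "send_rows", "payload": {
  "deltas": [
    [[0, 0, -0.05], 0],
    [[0, 0, -0.1], 0],
    [[0, 0, -0.15], 0],
    [[0, 0, -0.15], 0],
    [[0, 0, -0.15], 0]
  ]
}}

```text
clock: 5.1
tool_pos: [0.5925, -0.2608, 0.1939]
orientation: [-179.8, 0.2, -150.1]
force: [-1.0, -0.1, -4.7]
opening: 0.0648
gripper_force: 30.0
```

```bash
python3 -c "
from h import *
p=shot('top');q=shot('scene')
def c(p,x,y,r=40): return cv2.resize(p['color'][y-r:y+r,x-r:x+r,::-1],(400,400),interpolation=cv2.INTER_CUBIC)
cv2.imwrite('pics/sp.png',np.hstack([c(p,356,236),c(q,324,240)]))
S=[[.551,.0,.08],[.551,0,.02],[.551,0,.014]]
print(proj(p,S),proj(q,S)); go(.551,0,.19,-150)
for P in(p,q): print([ (round(d['conf'],2),(np.array(d['xy'])*[640,480]).round(1)) for d in ctrl.boxes_of(P,'spindle_seat')])
"
```

```text
[[357.91283865 231.95496034]
 [356.79793967 237.37070585]
 [356.6924481  237.88290158]] [[325.6778923  216.02399188]
 [325.32226955 239.97956176]
 [325.28743026 242.2983727 ]]
tcp [ 0.5904 -0.2604  0.1901] rpy [ 1.7988e+02 -6.0000e-02 -1.5018e+02] t 5.2 shift [-1.191e-01  3.069e-01  1.000e-04] turn -0.002 mm 263.3 F [-0.5  0.7 -4.1] open 0.0651 30.0
[(0.87, array([354.2, 234.3]))]
[(0.77, array([323.1, 248. ]))]
```

View pics/sp.png

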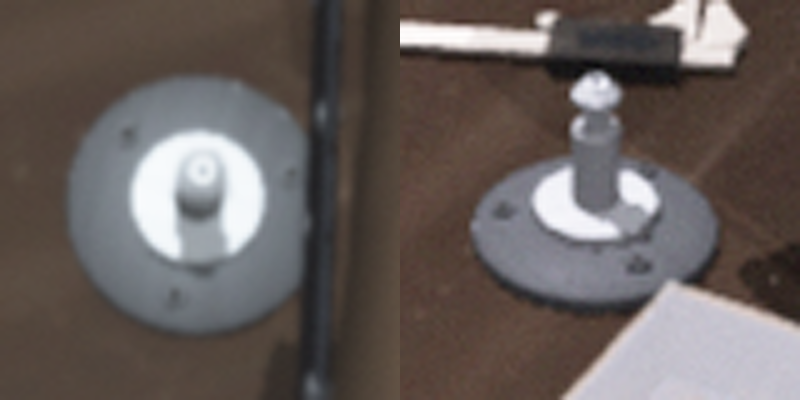

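```bash
python3 -c "
from h import *
from scipy.optimize import least_squares
p=shot('top');q=shot('scene')
def f(v):
    S=[[v[0],v[1],.08],[v[0],v[1],.02]]
    return np.r_[(proj(p,S)-[[356.4,230],[355.6,235.6]]).ravel(),(proj(q,S)-[[323.4,215.2],[323.4,240.6]]).ravel()]
r=least_squares(f,[.551,0]); print(r.x,r.fun.round(1)); go(*r.x,.19,-150)
"
```

```text
[0.55454695 0.00261357] [ 0.1  0.1 -0.2  0.   0.2  0.6 -0.1 -0.9]
tcp [ 0.5907 -0.2606  0.1895] rpy [ 1.7988e+02 -1.4000e-01 -1.5016e+02] t 5.4 shift [-0.1245  0.3079 -0.0007] turn -0.0018 mm 265.7 F [ 0.7  0.5 -3.1] open 0.0651 30.0
```

>>> {"api": "send_rows", "payload": {
  "deltas": [
    [[-0.01, 0.04, 0], 0],
    [[-0.03, 0.08, 0], 0],
    [[-0.05, 0.12, 0], 0],
    [[-0.06, 0.15, 0], 0],
    [[-0.062, 0.154, 0], 0]
  ]
}}

```text
clock: 5.82
tool_pos: [0.5722, -0.126, 0.1905]
orientation: [179.9, -0.1, -150.0]
force: [0.2, 0.7, -3.0]
opening: 0.0652
gripper_force: 30.0
```

>>> {"api": "send_rows", "payload": {
  "deltas": [
    [[-0.02, 0.05, 0], 0],
    [[-0.04, 0.1, 0], 0],
    [[-0.05, 0.13, 0], 0],
    [[-0.06, 0.15, 0], 0],
    [[-0.0625, 0.154, 0], 0]
  ]
}}

```text
clock: 6.23
tool_pos: [0.5549, 0.0049, 0.1908]
orientation: [180.0, -0.0, -150.0]
force: [-0.1, -0.6, -2.9]
opening: 0.065
gripper_force: 30.0
```

>>> {"api": "send_rows", "payload": {
  "deltas": [
    [[0, 0, 0], 0],
    [[0, 0, 0], 0],
    [[0, 0, 0], 0],
    [[0, 0, 0], 0],
    [[0, 0, 0], 0]
  ]
}}

```text
clock: 6.65
tool_pos: [0.5552, 0.0015, 0.1912]
orientation: [180.0, -0.0, -150.2]
force: [-0.4, 0.8, -3.8]
opening: 0.0648
gripper_force: 30.0
```

```bash
python3 -c "
from h import *
p=shot('wrist'); go(.5545,.0026,.19,-150)
t=ctrl.get_obs()['tool_pos']
print(proj(p,[[t[0],t[1],t[2]-.0714+.018],[.5545,.0026,.08]]))
cv2.imwrite('pics/w4.png',cv2.resize(p['color'][150:420,160:480,::-1],None,fx=2,fy=2))"
```

```text
tcp [0.5552 0.0016 0.1912] rpy [ 1.8000e+02 -2.0000e-02 -1.5022e+02] t 6.7 shift [0.0002 0.0016 0.0015] turn -0.0025 mm 1.8 F [ 0.   0.1 -3.4] open 0.0649 30.0
[[317.16985815 326.46674511]
 [319.88132686 272.16780902]]
```

View pics/w4.png

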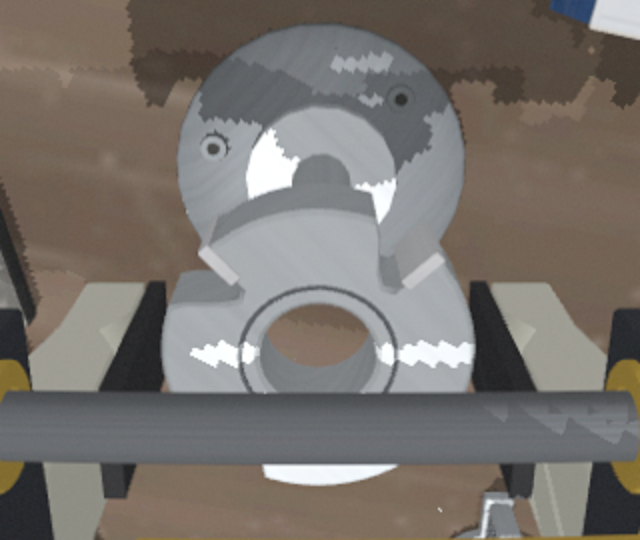

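```bash
python3 -c "
from h import *
p=shot('wrist')
a=np.linspace(0,2*np.pi,73)
for r,z in((.052,.014),(.026,.02)):
    P=proj(p,np.c_[.5545+r*np.cos(a),.0026+r*np.sin(a),0*a+z]); Q=(P-[160,150])*2
    print(Q.min(0).round(),Q.max(0).round())
go(.5545,.0026,.19,-150)
"
```

```text
[170.  21.] [468. 307.]
[243. 102.] [395. 248.]
tcp [0.5553 0.0017 0.1913] rpy [ 1.8000e+02 -1.0000e-02 -1.5021e+02] t 6.75 shift [0.0003 0.0014 0.0016] turn -0.0024 mm 1.7 F [ 0.2 -0.9 -3.2] open 0.0651 30.0
```

>>> {"api": "send_rows", "payload": {
  "deltas": [
    [[0, 0.0012, 0.015], 0],
    [[0, 0.0012, 0.03], 0],
    [[0, 0.0012, 0.045], 0],
    [[0, 0.0012, 0.06], 0],
    [[0, 0.0012, 0.07], 0]
  ]
}}

```text
clock: 7.17
tool_pos: [0.5544, 0.0029, 0.1343]
orientation: [180.0, -0.1, -150.2]
force: [0.8, 0.7, -3.6]
opening: 0.065
gripper_force: 30.0
```

>>> {"api": "send_rows", "payload": {
  "deltas": [
    [[0, 0, 0], 0],
    [[0, 0, 0], 0],
    [[0, 0, 0], 0],
    [[0, 0, 0], 0],
    [[0, 0, 0], 0]
  ]
}}

```text
clock: 7.58
tool_pos: [0.5552, 0.0034, 0.1361]
orientation: [-180.0, 0.1, -150.1]
force: [0.5, 0.6, -3.6]
opening: 0.0649
gripper_force: 30.0
```

>>> {"api": "send_rows", "payload": {
  "deltas": [
    [[0, 0, 0.012], 0],
    [[0, 0, 0.024], 0],
    [[0, 0, 0.036], 0],
    [[0, 0, 0.046], 0],
    [[0, 0, 0.053], 0]
  ]
}}

```text
clock: 8.0
tool_pos: [0.5541, 0.0031, 0.0912]
orientation: [180.0, -0.1, -150.2]
force: [-8.4, 3.4, 29.2]
opening: 0.0653
gripper_force: 30.0
```

>>> {"api": "send_rows", "payload": {
  "deltas": [
    [[0, 0, 0], 0],
    [[0, 0, 0], 0],
    [[0, 0, 0], 0],
    [[0, 0, 0], 0],
    [[0, 0, 0], 0]
  ]
}}

```text
clock: 8.42
tool_pos: [0.5549, 0.0033, 0.0931]
orientation: [-180.0, 0.0, -150.1]
force: [-0.9, -0.6, -2.8]
opening: 0.0648
gripper_force: 30.0
```

>>> {"api": "send_rows", "payload": {
  "deltas": [
    [[0, 0, 0], 0],
    [[0, 0, 0], 0],
    [[0, 0, 0], 0],
    [[0, 0, 0], 0],
    [[0, 0, 0], 0]
  ],
  "gripper": 1
}}

```text
clock: 8.83
tool_pos: [0.555, 0.0033, 0.0933]
orientation: [-180.0, 0.0, -150.1]
force: [-0.8, -0.3, -0.7]
opening: 0.0866
gripper_force: 0.0
```

>>> {"api": "send_rows", "payload": {
  "deltas": [
    [[0, 0, -0.03], 0],
    [[0, 0, -0.07], 0],
    [[0, 0, -0.12], 0],
    [[0, 0, -0.14], 0],
    [[0, 0, -0.14], 0]
  ]
}}

```text
clock: 9.25
tool_pos: [0.5571, 0.0038, 0.2101]
orientation: [-179.9, 0.5, -150.1]
force: [0.8, 0.0, 0.2]
opening: 0.0874
gripper_force: 0.0
```

```bash
python3 -c "
from h import *
p=shot('wrist');q=shot('scene')
b=cv2.resize(p['color'][150:420,160:480,::-1],(474,400)); c=cv2.resize(q['color'][190:290,280:360,::-1],(320,400),interpolation=cv2.INTER_CUBIC)
cv2.imwrite('pics/w5.png',np.hstack([b,c]))
go(.476,.264,.2,-150)"
```

```text
tcp [0.555  0.0034 0.2059] rpy [-1.7999e+02  1.3000e-01 -1.5016e+02] t 9.35 shift [-0.0764  0.3317  0.0073] turn -0.0018 mm 272.4 F [-0.8  0.6 -0.8] open 0.0875 0.0
```

View pics/w5.png

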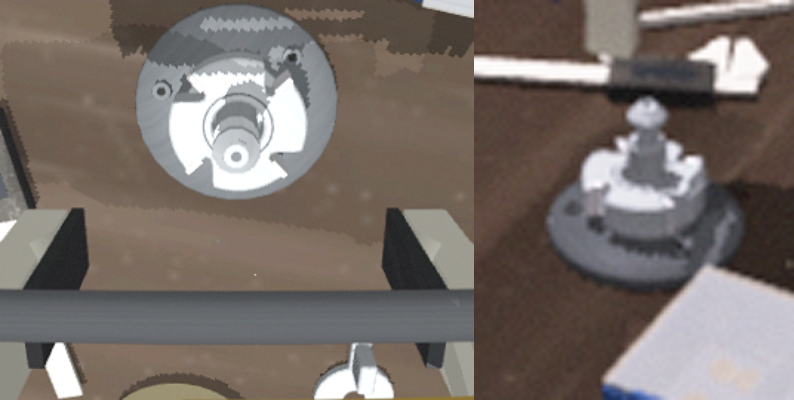

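The picture shows the thick cutter down flat on the seat, with the spindle tip through its bore. Next is the low ring.

>>> {"api": "send_rows", "payload": {
  "deltas": [
    [[-0.01, 0.045, 0], 0],
    [[-0.02, 0.09, 0], 0],
    [[-0.03, 0.13, 0], 0],
    [[-0.036, 0.16, 0], 0],
    [[-0.038, 0.166, 0], 0]
  ]
}}

```text
clock: 9.77
tool_pos: [0.5136, 0.136, 0.2037]
orientation: [180.0, -0.1, -150.0]
force: [0.0, -0.4, 1.0]
opening: 0.0873
gripper_force: 0.0
```

>>> {"api": "send_rows", "payload": {
  "deltas": [
    [[-0.01, 0.045, 0.005], 0],
    [[-0.02, 0.09, 0.01], 0],
    [[-0.03, 0.13, 0.01], 0],
    [[-0.036, 0.16, 0.01], 0],
    [[-0.038, 0.166, 0.01], 0]
  ]
}}

```text
clock: 10.18
tool_pos: [0.4742, 0.2664, 0.1956]
orientation: [-180.0, -0.1, -150.0]
force: [0.1, 0.1, 1.3]
opening: 0.0879
gripper_force: 0.0
```

>>> {"api": "send_rows", "payload": {
  "deltas": [
    [[0, 0, 0], 0],
    [[0, 0, 0], 0],
    [[0, 0, 0], 0],
    [[0, 0, 0], 0],
    [[0, 0, 0], 0]
  ]
}}

```text
clock: 10.6
tool_pos: [0.4756, 0.2629, 0.1969]
orientation: [-180.0, -0.0, -150.2]
force: [0.2, 0.2, -0.6]
opening: 0.0877
gripper_force: 0.0
```

```bash
cat >> h.py <<'E'
def fit(p,x,y,r,R,h,X0,zb=0):
    """fit a cylinder (radius R, height h, base zb) silhouette centre to the bright blob near x,y"""
    from scipy.optimize import minimize
    g=p['color'].min(2); x0,y0=max(0,x-r),max(0,y-r); s=g[y0:y+r,x0:x+r]
    t,m=cv2.threshold(cv2.GaussianBlur(s,(3,3),0),0,1,cv2.THRESH_OTSU)
    n,l,st,_=cv2.connectedComponentsWithStats(m); i=1+np.argmax(st[1:,4])
    H=cv2.convexHull(np.argwhere(l==i)[:,::-1].astype(np.int32)); A=np.zeros_like(m); cv2.fillConvexPoly(A,H,1)
    a=np.linspace(0,2*np.pi,60); c=np.c_[R*np.cos(a),R*np.sin(a)]
    def cost(v):
        P=np.vstack([proj(p,np.c_[c+v,0*a+z]) for z in(zb,zb+h)])-[x0,y0]
        B=np.zeros_like(m); cv2.fillConvexPoly(B,cv2.convexHull((P*16).round().astype(np.int32)),1,shift=4)
        return (A^B).sum()/A.sum()
    o=minimize(cost,X0,method='Nelder-Mead',options=dict(initial_simplex=np.array([X0,[X0[0]+.006,X0[1]],[X0[0],X0[1]+.006]]),xatol=1e-4,fatol=1e-3))
    print('fit',o.x.round(4),'mismatch',round(o.fun,3),'box',st[i]+[x0,y0,0,0,0],'thr',t); return o.x
E
python3 -c "
from h import *
p=shot('wrist'); go(.476,.264,.2,-150)
u=proj(p,[.476,.264,.01])[0].round().astype(int); print(u)
X=fit(p,*u,55,.021,.01,[.476,.264]); go(*X,.069,-150)
for d in ctrl.boxes_of(p,'low_ring_mid'): print(d['conf'],np.array(d['xy'])*[640,480])
"
```

```text
tcp [0.4756 0.263  0.197 ] rpy [ 180.     -0.   -150.22] t 10.65 shift [-0.001   0.0008 -0.0038] turn -0.0025 mm 3.2 F [0.3 0.3 0.7] open 0.0877 0.0
[319 234]
fit [0.4752 0.2646] mismatch 0.058 box [ 291  203   59   57 1816] thr 161.0
tcp [0.4756 0.263  0.197 ] rpy [ 180.     -0.   -150.22] t 10.65 shift [-0.0006  0.002   0.16  ] turn -0.0025 mm 128.0 F [0.3 0.3 0.7] open 0.0877 0.0
0.8 [314.368  92.304]
0.76 [325.312 243.6  ]
```

>>> {"api": "send_rows", "payload": {
  "deltas": [
    [[-0.0006, 0.002, 0.04], 0],
    [[-0.0006, 0.002, 0.08], 0],
    [[-0.0006, 0.002, 0.12], 0],
    [[-0.0006, 0.002, 0.145], 0],
    [[-0.0006, 0.002, 0.155], 0]
  ]
}}

```text
clock: 11.12
tool_pos: [0.4739, 0.2639, 0.07]
orientation: [-179.9, -0.3, -150.2]
force: [0.7, -1.1, -0.6]
opening: 0.0875
gripper_force: 0.0
```

>>> {"api": "send_rows", "payload": {
  "deltas": [
    [[0, 0, 0.004], 0],
    [[0, 0, 0.004], 0],
    [[0, 0, 0.004], 0],
    [[0, 0, 0.004], 0],
    [[0, 0, 0.004], 0]
  ]
}}

```text
clock: 11.53
tool_pos: [0.4755, 0.2661, 0.0711]
orientation: [180.0, 0.1, -150.1]
force: [-0.2, -0.7, -0.6]
opening: 0.0873
gripper_force: 0.0
```

>>> {"api": "send_rows", "payload": {
  "deltas": [
    [[0, 0, 0], 0],
    [[0, 0, 0], 0],
    [[0, 0, 0], 0],
    [[0, 0, 0], 0],
    [[0, 0, 0], 0]
  ],
  "gripper": 0
}}

```text
clock: 11.95
tool_pos: [0.4749, 0.2655, 0.0698]
orientation: [180.0, 0.0, -150.1]
force: [0.1, 0.5, -0.3]
opening: 0.06
gripper_force: 0.0
```

>>> {"api": "send_rows", "payload": {
  "deltas": [
    [[0, 0, 0], 0],
    [[0, 0, 0], 0],
    [[0, 0, 0], 0],
    [[0, 0, 0], 0],
    [[0, 0, 0], 0]
  ]
}}

```text
clock: 12.37
tool_pos: [0.4749, 0.2655, 0.0697]
orientation: [-180.0, -0.0, -150.2]
force: [-0.7, -0.0, -0.5]
opening: 0.0407
gripper_force: 30.0
```

>>> {"api": "send_rows", "payload": {
  "deltas": [
    [[0, 0, -0.05], 0],
    [[0, 0, -0.1], 0],
    [[0, 0, -0.15], 0],
    [[0, 0, -0.15], 0],
    [[0, 0, -0.15], 0]
  ]
}}

```text
clock: 12.78
tool_pos: [0.4758, 0.2665, 0.1925]
orientation: [179.9, 0.3, -150.1]
force: [-0.1, -1.3, -2.3]
opening: 0.0408
gripper_force: 30.0
```

>>> {"api": "send_rows", "payload": {
  "deltas": [
    [[0.01, -0.045, 0], 0],
    [[0.02, -0.09, 0], 0],
    [[0.03, -0.13, 0], 0],
    [[0.037, -0.16, 0], 0],
    [[0.038, -0.167, 0], 0]
  ]
}}

```text
clock: 13.2
tool_pos: [0.5145, 0.1311, 0.1883]
orientation: [-180.0, -0.2, -150.3]
force: [-0.5, -1.1, -1.0]
opening: 0.0408
gripper_force: 30.0
```

>>> {"api": "send_rows", "payload": {
  "deltas": [
    [[0.01, -0.045, 0], 0],
    [[0.02, -0.09, 0], 0],
    [[0.03, -0.13, 0], 0],
    [[0.037, -0.16, 0], 0],
    [[0.038, -0.167, 0], 0]
  ]
}}

```text
clock: 13.62
tool_pos: [0.555, 0.0006, 0.1883]
orientation: [180.0, -0.2, -150.3]
force: [-0.1, 0.5, -1.6]
opening: 0.0403
gripper_force: 30.0
```

>>> {"api": "send_rows", "payload": {
  "deltas": [
    [[0, 0, 0], 0],
    [[0, 0, 0], 0],
    [[0, 0, 0], 0],
    [[0, 0, 0], 0],
    [[0, 0, 0], 0]
  ]
}}

```text
clock: 14.03
tool_pos: [0.555, 0.0045, 0.1898]
orientation: [180.0, 0.0, -150.1]
force: [-0.6, -0.3, -1.3]
opening: 0.0404
gripper_force: 30.0
```

```bash
python3 -c "
from h import *
p=shot('wrist'); go(.555,.0033,.15,-150)
t=ctrl.get_obs()['tool_pos']; zb=t[2]-.0697
u=proj(p,[t[0],t[1],zb+.01])[0].round().astype(int); print(u)
fit(p,*u,40,.021,.01,[t[0],t[1]],zb)
cv2.imwrite('pics/w6.png',cv2.resize(p['color'][150:420,160:480,::-1],None,fx=2,fy=2))
"
```

```text
tcp [0.5551 0.0044 0.1898] rpy [ 1.8000e+02  1.0000e-02 -1.5007e+02] t 14.08 shift [ 0.0008 -0.0012  0.0498] turn -0.0008 mm 39.8 F [-0.1 -0.1  0.3] open 0.0405 30.0
[317 319]
fit [0.5503 0.0008] mismatch 0.062 box [ 277  279   80   68 3254] thr 151.0
```

View pics/w6.png

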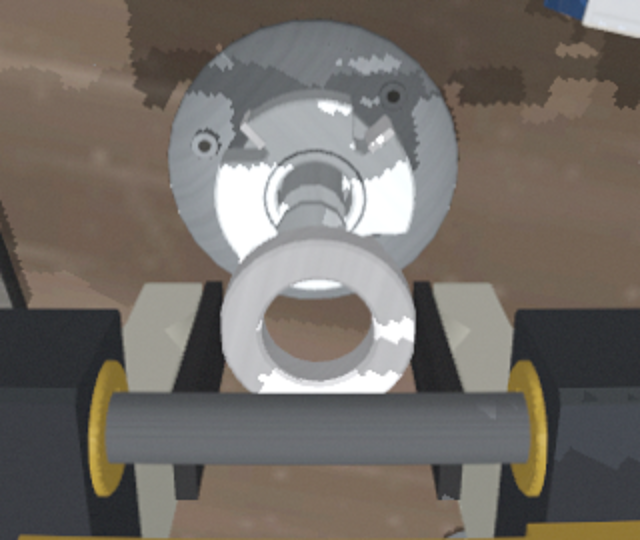

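```bash
python3 -c "
from h import *
p=shot('wrist'); t=ctrl.get_obs()['tool_pos']; zb=t[2]-.0697
a=np.linspace(0,2*np.pi,181); ax=np.array([-.866,-.5])
for o in(0,.002,.004,.006):
    c=t[:2]+ax*o; L=[]
    for r,z in((.012,.01),(.012,0),(.021,.01),(.021,0)):
        Q=(proj(p,np.c_[c[0]+r*np.cos(a),c[1]+r*np.sin(a),0*a+zb+z])-[160,150])*2; L+=[Q.min(0).round(),Q.max(0).round()]
    print(o,*L)
for z in(.08,.038): print((proj(p,[[.555,.0034,z]])-[160,150])*2)
col=p['color'].min(2)[:,318]; print([ (i,int(col[i])) for i in range(262,348,1)])
"
```

```text
0 [256. 285.] [370. 387.] [259. 266.] [368. 363.] [213. 245.] [413. 422.] [219. 227.] [408. 397.]
0.002 [256. 276.] [371. 379.] [259. 257.] [368. 355.] [213. 236.] [413. 414.] [219. 218.] [408. 389.]
0.004 [256. 268.] [371. 371.] [259. 249.] [368. 347.] [213. 226.] [414. 407.] [218. 209.] [409. 382.]
0.006 [255. 258.] [371. 362.] [259. 240.] [368. 339.] [212. 217.] [414. 399.] [218. 200.] [409. 374.]
[[311.47815917 244.38224734]]
[[312.4191736 194.2011647]]
[(262, 160), (263, 151), (264, 147), (265, 146), (266, 146), (267, 147), (268, 146), (269, 158), (270, 176), (271, 184), (272, 185), (273, 190), (274, 193), (275, 191), (276, 192), (277, 193), (278, 193), (279, 192), (280, 193), (281, 192), (282, 192), (283, 191), (284, 190), (285, 191), (286, 190), (287, 191), (288, 181), (289, 183), (290, 239), (291, 255), (292, 255), (293, 248), (294, 207), (295, 151), (296, 142), (297, 144), (298, 136), (299, 103), (300, 79), (301, 81), (302, 80), (303, 82), (304, 82), (305, 83), (306, 82), (307, 83), (308, 81), (309, 81), (310, 84), (311, 83), (312, 84), (313, 93), (314, 93), (315, 98), (316, 99), (317, 98), (318, 100), (319, 102), (320, 99), (321, 100), (322, 100), (323, 103), (324, 102), (325, 104), (326, 101), (327, 101), (328, 102), (329, 100), (330, 101), (331, 143), (332, 142), (333, 143), (334, 145), (335, 146), (336, 144), (337, 145), (338, 141), (339, 142), (340, 192), (341, 226), (342, 221), (343, 237), (344, 255), (345, 255), (346, 194), (347, 62)]
```

The crop shows the ring's bore at (318,329) in the crop and the spindle shaft at x 316. The ring sits about 1.7 mm off in the grip along tool x, and with that the alignment is within 1 mm.

>>> {"api": "send_rows", "payload": {
  "deltas": [
    [[0, -0.001, 0.015], 0],
    [[0, -0.001, 0.03], 0],
    [[0, -0.001, 0.045], 0],
    [[0, -0.001, 0.06], 0],
    [[0, -0.001, 0.068], 0]
  ]
}}

```text
clock: 14.55
tool_pos: [0.555, 0.0031, 0.1342]
orientation: [180.0, -0.1, -150.1]
force: [-0.2, 0.7, -0.7]
opening: 0.0406
gripper_force: 30.0
```

>>> {"api": "send_rows", "payload": {
  "deltas": [
    [[0, 0, 0], 0],
    [[0, 0, 0], 0],
    [[0, 0, 0], 0],
    [[0, 0, 0], 0],
    [[0, 0, 0], 0]
  ]
}}

```text
clock: 14.97
tool_pos: [0.5559, 0.0029, 0.1361]
orientation: [-180.0, 0.1, -150.1]
force: [-0.8, 0.0, -1.2]
opening: 0.0405
gripper_force: 30.0
```

>>> {"api": "send_rows", "payload": {
  "deltas": [
    [[0, 0, 0.008], 0],
    [[0, 0, 0.016], 0],
    [[0, 0, 0.024], 0],
    [[0, 0, 0.03], 0],
    [[0, 0, 0.034], 0]
  ]
}}

```text
clock: 15.38
tool_pos: [0.5552, 0.0026, 0.1073]
orientation: [180.0, -0.1, -150.1]
force: [-11.3, 3.2, 34.2]
opening: 0.0405
gripper_force: 30.0
```

>>> {"api": "send_rows", "payload": {
  "deltas": [
    [[0, 0, 0], 0],
    [[0, 0, 0], 0],
    [[0, 0, 0], 0],
    [[0, 0, 0], 0],
    [[0, 0, 0], 0]
  ]
}}

```text
clock: 15.8
tool_pos: [0.5556, 0.0028, 0.1081]
orientation: [180.0, -0.0, -150.2]
force: [-0.2, -0.6, -0.8]
opening: 0.0405
gripper_force: 30.0
```

>>> {"api": "send_rows", "payload": {
  "deltas": [
    [[0, 0, 0], 0],
    [[0, 0, 0], 0],
    [[0, 0, 0], 0],
    [[0, 0, 0], 0],
    [[0, 0, 0], 0]
  ],
  "gripper": 1
}}

```text
clock: 16.22
tool_pos: [0.5556, 0.0028, 0.1082]
orientation: [-180.0, 0.0, -150.1]
force: [-0.6, -0.4, 0.5]
opening: 0.0683
gripper_force: 0.0
```

>>> {"api": "send_rows", "payload": {
  "deltas": [
    [[0, 0, 0], 0],
    [[0, 0, 0], 0],
    [[0, 0, -0.03], 0],
    [[0, 0, -0.07], 0],
    [[0, 0, -0.11], 0]
  ]
}}

```text
clock: 16.63
tool_pos: [0.5549, 0.0026, 0.1965]
orientation: [180.0, -0.1, -150.1]
force: [0.7, 0.2, -0.1]
opening: 0.0872
gripper_force: 0.0
```

```bash
python3 -c "
from h import *
go(.579,.3,.2,-150)"
```

```text
tcp [0.5549 0.0026 0.1965] rpy [ 1.7998e+02 -1.5000e-01 -1.5014e+02] t 16.63 shift [-0.2111  0.3074 -0.0044] turn -0.0016 mm 298.4 F [ 0.7  0.2 -0.1] open 0.0872 0.0
```

>>> {"api": "send_rows", "payload": {
  "deltas": [
    [[-0.03, 0.04, 0], 0],
    [[-0.055, 0.08, 0], 0],
    [[-0.08, 0.12, 0], 0],
    [[-0.1, 0.147, 0], 0],
    [[-0.105, 0.154, 0], 0]
  ]
}}

```text
clock: 17.05
tool_pos: [0.5677, 0.1552, 0.1964]
orientation: [180.0, 0.1, -150.0]
force: [0.9, 0.6, 0.3]
opening: 0.0877
gripper_force: 0.0
```

>>> {"api": "send_rows", "payload": {
  "deltas": [
    [[-0.03, 0.04, 0], 0],
    [[-0.055, 0.08, 0], 0],
    [[-0.08, 0.12, 0], 0],
    [[-0.1, 0.147, 0], 0],
    [[-0.105, 0.154, 0], 0]
  ]
}}

```text
clock: 17.47
tool_pos: [0.5789, 0.3039, 0.1958]
orientation: [-180.0, 0.0, -150.0]
force: [0.7, 0.5, 0.6]
opening: 0.0879
gripper_force: 0.0
```

>>> {"api": "send_rows", "payload": {
  "deltas": [
    [[0, 0, 0], 0],
    [[0, 0, 0], 0],
    [[0, 0, 0], 0],
    [[0, 0, 0], 0],
    [[0, 0, 0], 0]
  ]
}}

```text
clock: 17.88
tool_pos: [0.5788, 0.2989, 0.1965]
orientation: [180.0, 0.0, -150.2]
force: [0.3, 0.4, 0.3]
opening: 0.0879
gripper_force: 0.0
```

```bash
python3 -c "
from h import *
p=shot('wrist','w7.png'); go(.579,.3,.2,-150)
u=proj(p,[.579,.3,.012])[0].round().astype(int); print(u)
X=fit(p,*u,60,.028,.012,[.579,.3]); go(*X,.070,-150)
print(p['color'][u[1]-24,u[0]-8:u[0]+8:8])
"
```

```text
tcp [0.5788 0.2991 0.1965] rpy [ 1.7999e+02  2.0000e-02 -1.5021e+02] t 17.93 shift [-0.0007  0.0008 -0.0044] turn -0.0024 mm 3.6 F [-0.2 -0.  -0.3] open 0.0876 0.0
[319 234]
fit [0.5786 0.3016] mismatch 0.117 box [ 284  195   75   73 3283] thr 157.0
tcp [0.5788 0.2991 0.1965] rpy [ 1.7999e+02  2.0000e-02 -1.5021e+02] t 17.93 shift [-0.0012  0.0028  0.1581] turn -0.0024 mm 126.5 F [-0.2 -0.  -0.3] open 0.0876 0.0
[[253 255 255]
 [214 219 224]]
```

>>> {"api": "send_rows", "payload": {
  "deltas": [
    [[0.0007, 0.0028, 0.04], 0],
    [[0.0007, 0.0028, 0.08], 0],
    [[0.0007, 0.0028, 0.12], 0],
    [[0.0007, 0.0028, 0.145], 0],
    [[0.0007, 0.0028, 0.154], 0]
  ]
}}

```text
clock: 18.35
tool_pos: [0.5756, 0.3, 0.0695]
orientation: [-180.0, -0.3, -150.2]
force: [0.7, -0.7, -0.2]
opening: 0.0875
gripper_force: 0.0
```

>>> {"api": "send_rows", "payload": {
  "deltas": [
    [[0, 0, 0.004], 0],
    [[0, 0, 0.004], 0],
    [[0, 0, 0.004], 0],
    [[0, 0, 0.004], 0],
    [[0, 0, 0.004], 0]
  ]
}}

```text
clock: 18.77
tool_pos: [0.5777, 0.3023, 0.0714]
orientation: [180.0, 0.1, -150.1]
force: [-0.9, -0.1, -0.6]
opening: 0.0879
gripper_force: 0.0
```

>>> {"api": "send_rows", "payload": {
  "deltas": [
    [[0, 0, 0], 0],
    [[0, 0, 0], 0],
    [[0, 0, 0], 0],
    [[0, 0, 0], 0],
    [[0, 0, 0], 0]
  ],
  "gripper": 0
}}

```text
clock: 19.18
tool_pos: [0.5771, 0.3018, 0.0698]
orientation: [-180.0, 0.0, -150.1]
force: [1.3, -0.8, 0.6]
opening: 0.06
gripper_force: 1.0
```

>>> {"api": "send_rows", "payload": {
  "deltas": [
    [[0, 0, 0], 0],
    [[0, 0, 0], 0],
    [[0, 0, 0], 0],
    [[0, 0, 0], 0],
    [[0, 0, 0], 0]
  ]
}}

```text
clock: 19.6
tool_pos: [0.5771, 0.3018, 0.0698]
orientation: [-180.0, -0.0, -150.2]
force: [-1.2, -0.5, 0.9]
opening: 0.0554
gripper_force: 30.0
```

>>> {"api": "send_rows", "payload": {
  "deltas": [
    [[0, 0, -0.05], 0],
    [[0, 0, -0.1], 0],
    [[0, 0, -0.16], 0],
    [[0, 0, -0.16], 0],
    [[0, 0, -0.16], 0]
  ]
}}

```text
clock: 20.02
tool_pos: [0.5784, 0.303, 0.202]
orientation: [179.9, 0.4, -150.1]
force: [0.4, -0.0, -1.9]
opening: 0.0552
gripper_force: 30.0
```

```bash
python3 -c "
from h import *
go(.5552,.003,.198,-150)"
```

```text
tcp [0.5784 0.303  0.202 ] rpy [ 179.92    0.41 -150.13] t 20.02 shift [ 0.212  -0.3107  0.0049] turn -0.0014 mm 300.9 F [ 0.4 -0.  -1.9] open 0.0552 30.0
```

>>> {"api": "send_rows", "payload": {
  "deltas": [
    [[0.03, -0.04, 0], 0],
    [[0.055, -0.08, 0], 0],
    [[0.08, -0.12, 0], 0],
    [[0.1, -0.147, 0], 0],
    [[0.105, -0.155, 0], 0]
  ]
}}

```text
clock: 20.43
tool_pos: [0.5641, 0.1486, 0.1963]
orientation: [180.0, -0.2, -150.3]
force: [-0.2, 0.6, -1.8]
opening: 0.0551
gripper_force: 30.0
```

>>> {"api": "send_rows", "payload": {
  "deltas": [
    [[0.03, -0.04, 0], 0],
    [[0.055, -0.08, 0], 0],
    [[0.08, -0.12, 0], 0],
    [[0.1, -0.147, 0], 0],
    [[0.1055, -0.155, 0], 0]
  ]
}}

```text
clock: 20.85
tool_pos: [0.5529, -0.0003, 0.1965]
orientation: [179.9, -0.1, -150.3]
force: [-0.3, -0.0, -1.5]
opening: 0.0555
gripper_force: 30.0
```

>>> {"api": "send_rows", "payload": {
  "deltas": [
    [[0, 0, 0], 0],
    [[0, 0, 0], 0],
    [[0, 0, 0], 0],
    [[0, 0, 0], 0],
    [[0, 0, 0], 0]
  ]
}}

```text
clock: 21.27
tool_pos: [0.5546, 0.0039, 0.1975]
orientation: [180.0, -0.0, -150.1]
force: [0.5, 0.9, -2.0]
opening: 0.0555
gripper_force: 30.0
```

```bash
python3 -c "
from h import *
p=shot('wrist','w8.png'); go(.5552,.003,.145,-150)
t=ctrl.get_obs()['tool_pos']; zb=t[2]-.0698
a=np.linspace(0,2*np.pi,181); ax=np.array([-.866,-.5])
for o in(-.002,0,.002):
    c=t[:2]+ax*o; L=[]
    for r,z in((.012,.012),(.012,0),(.028,.012)):
        Q=proj(p,np.c_[c[0]+r*np.cos(a),c[1]+r*np.sin(a),0*a+zb+z]); L+=[Q.min(0).round(1),Q.max(0).round(1)]
    print(o,*L)
g=p['color'].min(2); u=proj(p,[*t[:2],zb+.012])[0].round().astype(int); print(u)
c=g[270:348,u[0]+2].astype(int); print(list(c))
r=g[u[1]-8,u[0]-60:u[0]+60].astype(int); print(u[0]-60,list(r))
"
```

```text
tcp [0.5545 0.0038 0.1976] rpy [ 1.7999e+02 -1.0000e-02 -1.5008e+02] t 21.32 shift [-0.0002 -0.0013  0.0657] turn -0.0009 mm 52.6 F [-1.1  1.2 -1.1] open 0.0547 30.0
-0.002 [288.1 299.1] [345.5 349.8] [290.  286.9] [343.9 335.1] [249.8 262.4] [383.8 380.9]
0 [288.  294.6] [345.6 345.8] [289.9 282.7] [344.  331.3] [249.6 257.7] [384.1 377.1]
0.002 [287.8 290.1] [345.7 341.7] [289.8 278.5] [344.  327.4] [249.3 252.9] [384.3 373.3]
[317 321]
[np.int64(169), np.int64(168), np.int64(167), np.int64(167), np.int64(166), np.int64(167), np.int64(165), np.int64(164), np.int64(163), np.int64(163), np.int64(164), np.int64(166), np.int64(168), np.int64(143), np.int64(96), np.int64(96), np.int64(149), np.int64(167), np.int64(165), np.int64(165), np.int64(167), np.int64(153), np.int64(142), np.int64(143), np.int64(144), np.int64(123), np.int64(85), np.int64(80), np.int64(81), np.int64(85), np.int64(83), np.int64(79), np.int64(82), np.int64(78), np.int64(81), np.int64(79), np.int64(83), np.int64(93), np.int64(94), np.int64(93), np.int64(96), np.int64(98), np.int64(102), np.int64(97), np.int64(100), 
[... 1554 characters left out ...]
.int64(95), np.int64(96), np.int64(95), np.int64(95), np.int64(92), np.int64(95), np.int64(96), np.int64(96), np.int64(94), np.int64(94), np.int64(96), np.int64(90), np.int64(93), np.int64(93), np.int64(94), np.int64(97), np.int64(109), np.int64(128), np.int64(197), np.int64(219), np.int64(226), np.int64(232), np.int64(158), np.int64(162), np.int64(164), np.int64(165), np.int64(138), np.int64(85), np.int64(120), np.int64(206), np.int64(241), np.int64(230), np.int64(158), np.int64(161), np.int64(162), np.int64(164), np.int64(164), np.int64(162), np.int64(160), np.int64(190), np.int64(227), np.int64(155), np.int64(158), np.int64(162), np.int64(165), np.int64(166), np.int64(165), np.int64(165)]
```

>>> {"api": "send_rows", "payload": {
  "deltas": [
    [[-0.001, -0.0012, 0.02], 0],
    [[-0.001, -0.0012, 0.04], 0],
    [[-0.001, -0.0012, 0.055], 0],
    [[-0.001, -0.0012, 0.07], 0],
    [[-0.001, -0.0012, 0.077], 0]
  ]
}}

```text
clock: 21.73
tool_pos: [0.555, 0.0029, 0.1346]
orientation: [180.0, -0.1, -150.1]
force: [-0.2, -1.6, -1.1]
opening: 0.0552
gripper_force: 30.0
```

>>> {"api": "send_rows", "payload": {
  "deltas": [
    [[0, 0, 0], 0],
    [[0, 0, 0], 0],
    [[0, 0, 0], 0],
    [[0, 0, 0], 0],
    [[0, 0, 0], 0]
  ]
}}

```text
clock: 22.15
tool_pos: [0.5559, 0.0026, 0.1369]
orientation: [-180.0, 0.1, -150.1]
force: [-0.0, -0.0, -0.8]
opening: 0.0552
gripper_force: 30.0
```

>>> {"api": "send_rows", "payload": {
  "deltas": [
    [[0, 0, 0.005], 0],
    [[0, 0, 0.01], 0],
    [[0, 0, 0.015], 0],
    [[0, 0, 0.019], 0],
    [[0, 0, 0.0225], 0]
  ]
}}

```text
clock: 22.57
tool_pos: [0.5554, 0.0024, 0.1176]
orientation: [180.0, -0.0, -150.2]
force: [-5.1, 2.1, 22.3]
opening: 0.0548
gripper_force: 30.0
```

>>> {"api": "send_rows", "payload": {
  "deltas": [
    [[0, 0, 0], 0],
    [[0, 0, 0], 0],
    [[0, 0, 0], 0],
    [[0, 0, 0], 0],
    [[0, 0, 0], 0]
  ]
}}

```text
clock: 22.98
tool_pos: [0.5556, 0.0025, 0.1181]
orientation: [180.0, -0.0, -150.1]
force: [-0.1, 0.3, -1.9]
opening: 0.0553
gripper_force: 30.0
```

>>> {"api": "send_rows", "payload": {
  "deltas": [
    [[0, 0, 0], 0],
    [[0, 0, 0], 0],
    [[0, 0, 0], 0],
    [[0, 0, 0], 0],
    [[0, 0, 0], 0]
  ],
  "gripper": 1
}}

```text
clock: 23.4
tool_pos: [0.5557, 0.0025, 0.1183]
orientation: [-180.0, 0.0, -150.1]
force: [0.4, -0.7, 0.5]
opening: 0.0829
gripper_force: 0.0
```

>>> {"api": "send_rows", "payload": {
  "deltas": [
    [[0, 0, 0], 0],
    [[0, 0, 0], 0],
    [[0, 0, -0.03], 0],
    [[0, 0, -0.07], 0],
    [[0, 0, -0.1], 0]
  ]
}}

```text
clock: 23.82
tool_pos: [0.5558, 0.0024, 0.1998]
orientation: [-180.0, -0.0, -150.1]
force: [1.1, 0.2, 0.8]
opening: 0.0877
gripper_force: 0.0
```

>>> {"api": "send_rows", "payload": {
  "deltas": [
    [[0, 0, 0], 0],
    [[0, 0, 0], 0],
    [[0, 0, 0], 0],
    [[0, 0, 0], 0],
    [[0, 0, 0], 0]
  ]
}}

```text
clock: 24.23
tool_pos: [0.5551, 0.0023, 0.1971]
orientation: [180.0, -0.1, -150.2]
force: [0.2, -0.8, -0.9]
opening: 0.0878
gripper_force: 0.0
```

```bash
python3 -c "
from h import *
p=shot('wrist');q=shot('top'); s=shot('scene')
b=cv2.resize(p['color'][150:420,160:480,::-1],(474,400)); c=cv2.resize(s['color'][190:254,290:354,::-1],(320,320),interpolation=cv2.INTER_CUBIC)
cv2.imwrite('pics/w9.png',np.hstack([b,np.vstack([c,np.zeros((80,320,3),np.uint8)])]))
print(proj(q,[.6736,.1595,.006]))
# spindle tip in wrist
t=ctrl.get_obs()['tool_pos']; print('tip pred',(proj(p,[.5545,.0027,.08])-[160,150])*474/320)
go(.66,.13,.2,-150)"
```

```text
[[275.91513832 180.55779488]]
tip pred [[234.66961697 174.92352128]]
tcp [0.5554 0.0024 0.1974] rpy [ 1.7999e+02 -8.0000e-02 -1.5015e+02] t 24.38 shift [-0.1928  0.0732 -0.0032] turn -0.0016 mm 165.0 F [-0.1  0.1 -0.7] open 0.0875 0.0
```

View pics/w9.png

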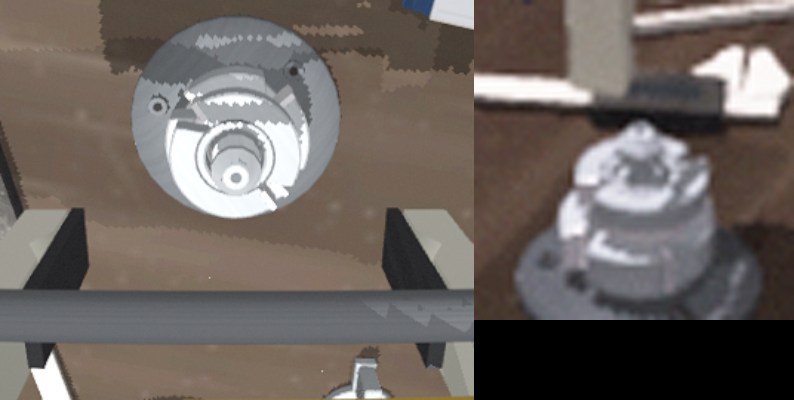

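```bash
python3 -c "
from h import *
q=shot('top')
A=back(q,(274.8,177),.006);B=back(q,(283.9,191),.027);d=A-B
print(A,B,np.degrees(np.arctan2(d[1],d[0])),np.hypot(*d[:2]))
go(*B[:2],.22,-150)"
```

```text
[0.68111925 0.16174598 0.006     ] [0.64611636 0.14171293 0.027     ] 29.783603247862327 0.04033019937248281
tcp [0.5555 0.0024 0.1976] rpy [ 1.7999e+02 -6.0000e-02 -1.5015e+02] t 24.43 shift [-0.1849  0.0946 -0.028 ] turn -0.0016 mm 167.7 F [ 0.3  0.  -0.2] open 0.0877 0.0
```

>>> {"api": "send_rows", "payload": {
  "deltas": [
    [[-0.04, 0.02, 0], 0],
    [[-0.085, 0.04, 0], 0],
    [[-0.13, 0.065, 0], 0],
    [[-0.165, 0.085, 0], 0],
    [[-0.185, 0.095, 0], 0]
  ]
}}

```text
clock: 24.85
tool_pos: [0.6477, 0.1451, 0.1975]
orientation: [-180.0, 0.0, -150.1]
force: [0.3, -1.0, -0.2]
opening: 0.0878
gripper_force: 0.0
```

>>> {"api": "send_rows", "payload": {
  "deltas": [
    [[0, 0, 0], 0],
    [[0, 0, 0], 0],
    [[0, 0, 0], 0],
    [[0, 0, 0], 0],
    [[0, 0, 0], 0]
  ]
}}

```text
clock: 25.27
tool_pos: [0.6458, 0.1412, 0.1984]
orientation: [-180.0, 0.0, -150.2]
force: [-0.6, -0.9, 0.8]
opening: 0.0877
gripper_force: 0.0
```

```bash
python3 -c "
from h import *
p=shot('wrist'); go(.6465,.1417,.2,-150)
print((proj(p,[[.6812,.1617,.006],[.6461,.1417,.027]])-[200,150])*3)
cv2.imwrite('pics/w10.png',cv2.resize(p['color'][150:350,200:440,::-1],None,fx=3,fy=3,interpolation=cv2.INTER_CUBIC))"
```

```text
tcp [0.6459 0.1412 0.1985] rpy [ 1.800e+02  2.000e-02 -1.502e+02] t 25.32 shift [-0.0009  0.0001 -0.0018] turn -0.0022 mm 1.7 F [-0.3  0.4 -0.2] open 0.0878 0.0
[[354.00527057 394.58747305]
 [354.31906873 268.26318941]]
```

View pics/w10.png

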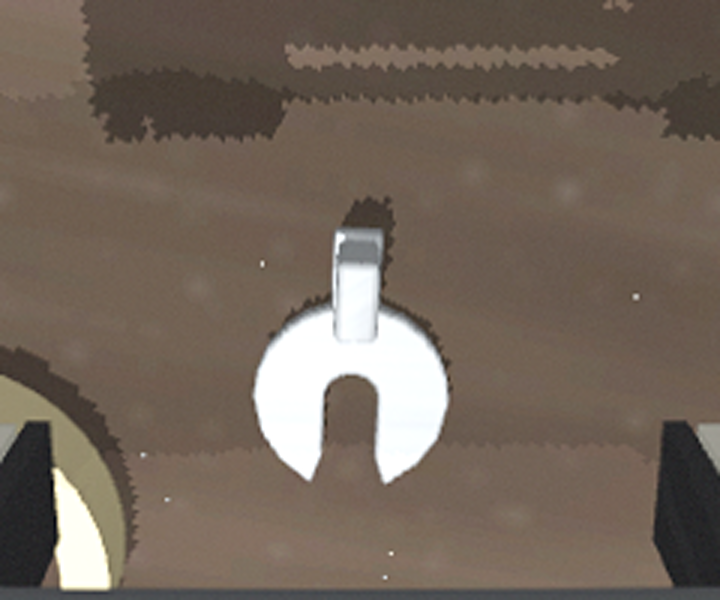

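Washer in the crop: lug top centre is about (357,301), slot end about (351,399), and the mouth faces down the picture, turned about 2° from the tool. The lug's closing will square it.

```bash
python3 -c "
from h import *
p=shot('wrist')
B=back(p,(200+(357-5)/3,150+300/3),.027);A=back(p,(200+(351.5-5)/3,150+398/3),.006);d=A-B
print(A,B,np.degrees(np.arctan2(d[1],d[0])),np.hypot(*d[:2]))
go(*B[:2],.075,-150)"
```

```text
[0.68314386 0.16061902 0.006     ] [0.65315174 0.14513956 0.027     ] 27.299050659122525 0.03375116633802314
tcp [0.646  0.1413 0.1986] rpy [-1.8000e+02  2.0000e-02 -1.5019e+02] t 25.37 shift [-0.0102 -0.0004  0.1544] turn -0.0021 mm 123.8 F [ 0.5  0.7 -0.3] open 0.0875 0.0
```

>>> {"api": "send_rows", "payload": {
  "deltas": [
    [[-0.0102, 0, 0.03], 0.028],
    [[-0.0102, 0, 0.07], 0.028],
    [[-0.0102, 0, 0.11], 0.028],
    [[-0.0102, 0, 0.14], 0.028],
    [[-0.0102, 0, 0.151], 0.028]
  ],
  "gripper": 0.6
}}

```text
clock: 25.78
tool_pos: [0.6512, 0.1448, 0.0736]
orientation: [180.0, -0.3, -152.7]
force: [-1.2, 0.3, -0.7]
opening: 0.0598
gripper_force: 0.0
```

>>> {"api": "send_rows", "payload": {
  "deltas": [
    [[0, 0, 0.003], 0],
    [[0, 0, 0.003], 0],
    [[0, 0, 0.003], 0],
    [[0, 0, 0.003], 0],
    [[0, 0, 0.003], 0]
  ]
}}

```text
clock: 26.2
tool_pos: [0.654, 0.1464, 0.0767]
orientation: [-180.0, 0.2, -152.7]
force: [0.2, -0.4, -0.1]
opening: 0.0527
gripper_force: 0.0
```

```bash
python3 -c "
from h import *
p=shot('wrist'); go(.6531,.1451,.075,-152.7)
cv2.imwrite('pics/w11.png',cv2.resize(p['color'][180:440,160:480,::-1],None,fx=2.4,fy=2.3,interpolation=cv2.INTER_CUBIC))"
```

```text
tcp [0.6538 0.1464 0.0765] rpy [-1.8000e+02  1.3000e-01 -1.5266e+02] t 26.25 shift [ 0.0016 -0.0011  0.0019] turn 0.0004 mm 2.1 F [-0.3  0.9  0.5] open 0.0526 0.0
```

View pics/w11.png

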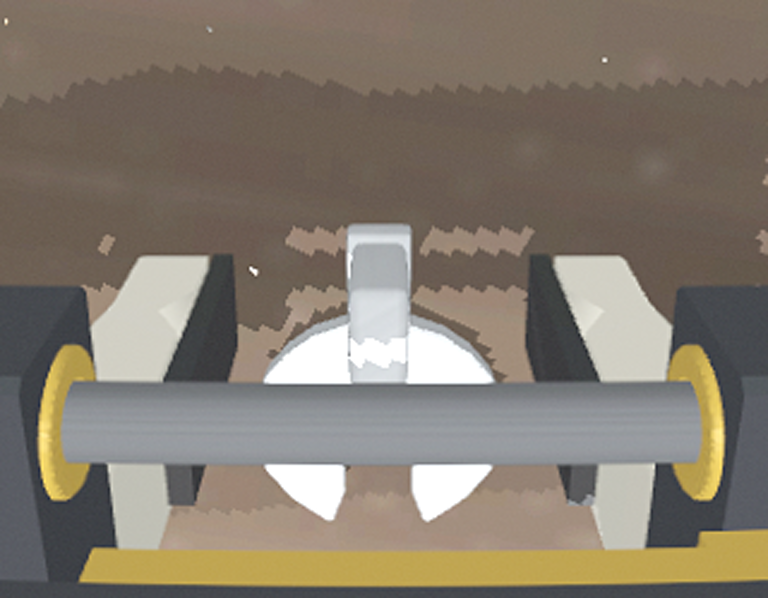

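The lug stands midway between the pads and square to them, so I close on it.

>>> {"api": "send_rows", "payload": {
  "deltas": [
    [[0.001, 0, 0.002], 0],
    [[0.001, 0, 0.002], 0],
    [[0.001, 0, 0.002], 0],
    [[0.001, 0, 0.002], 0],
    [[0.001, 0, 0.002], 0]
  ]
}}

```text
clock: 26.67
tool_pos: [0.6525, 0.1457, 0.0734]
orientation: [-180.0, -0.0, -152.7]
force: [-0.5, 0.3, 0.1]
opening: 0.0523
gripper_force: 0.0
```

>>> {"api": "send_rows", "payload": {
  "deltas": [
    [[0, 0, 0], 0],
    [[0, 0, 0], 0],
    [[0, 0, 0], 0],
    [[0, 0, 0], 0],
    [[0, 0, 0], 0]
  ],
  "gripper": 0
}}

```text
clock: 27.08
tool_pos: [0.6525, 0.1457, 0.0733]
orientation: [-180.0, -0.0, -152.7]
force: [0.0, -0.4, -1.1]
opening: 0.025
gripper_force: 0.0
```

>>> {"api": "send_rows", "payload": {
  "deltas": [
    [[0, 0, 0], 0],
    [[0, 0, 0], 0],
    [[0, 0, 0], 0],
    [[0, 0, 0], 0],
    [[0, 0, 0], 0]
  ]
}}

```text
clock: 27.5
tool_pos: [0.6525, 0.1457, 0.0734]
orientation: [-180.0, -0.0, -152.7]
force: [0.8, -0.4, -0.1]
opening: 0.0102
gripper_force: 30.0
```

```bash
python3 -c "
from h import *
p=shot('wrist'); go(.654,.146,.22,-152.7)"
```

```text
tcp [0.6525 0.1458 0.0734] rpy [-180.      0.   -152.67] t 27.55 shift [-0.0018 -0.0006 -0.1833] turn 0.0004 mm 146.6 F [ 0.1 -0.1 -0.2] open 0.0095 30.0
```

>>> {"api": "send_rows", "payload": {
  "deltas": [
    [[0, 0, -0.05], 0],
    [[0, 0, -0.1], 0],
    [[0, 0, -0.15], 0],
    [[0, 0, -0.175], 0],
    [[0, 0, -0.18], 0]
  ]
}}

```text
clock: 27.97
tool_pos: [0.6544, 0.1464, 0.2232]
orientation: [-179.9, 0.5, -152.6]
force: [0.6, 0.6, -0.9]
opening: 0.0094
gripper_force: 30.0
```

>>> {"api": "send_rows", "payload": {
  "deltas": [
    [[0.03, -0.01, 0], 0],
    [[0.06, -0.02, 0], 0],
    [[0.1, -0.035, 0], 0],
    [[0.135, -0.046, 0], 0],
    [[0.147, -0.051, 0], 0]
  ]
}}

```text
clock: 28.38
tool_pos: [0.5634, 0.0532, 0.2167]
orientation: [179.9, -0.1, -152.7]
force: [-0.8, 0.4, -1.0]
opening: 0.0101
gripper_force: 30.0
```

>>> {"api": "send_rows", "payload": {
  "deltas": [
    [[0.03, -0.01, 0], 0],
    [[0.06, -0.02, 0], 0],
    [[0.1, -0.035, 0], 0],
    [[0.135, -0.046, 0], 0],
    [[0.147, -0.051, 0], 0]
  ]
}}

```text
clock: 28.8
tool_pos: [0.4778, -0.0366, 0.2167]
orientation: [179.9, -0.1, -152.7]
force: [-0.3, -0.7, -1.8]
opening: 0.0096
gripper_force: 30.0
```

>>> {"api": "send_rows", "payload": {
  "deltas": [
    [[0, 0, 0], 0],
    [[0, 0, 0], 0],
    [[0, 0, 0], 0],
    [[0, 0, 0], 0],
    [[0, 0, 0], 0]
  ]
}}

```text
clock: 29.22
tool_pos: [0.4817, -0.0341, 0.2171]
orientation: [180.0, -0.0, -152.6]
force: [0.3, 0.0, 0.3]
opening: 0.0097
gripper_force: 30.0
```

```bash
python3 -c "
from h import *
go(.4807,-.0354,.1355,-152.7)
p=shot('wrist'); t=ctrl.get_obs()['tool_pos']; zb=t[2]-.0734
a=np.radians(-152.67); X=np.array([np.cos(a),np.sin(a)])
print('lug top pred',proj(p,[[*t[:2],zb+.027],[*(t[:2]+X*.01),zb+.027],[*(t[:2]-X*.033),zb+.006]]))
u=proj(p,[[*t[:2],zb+.027]])[0].round().astype(int); g=p['color'].min(2).astype(int)
print(u,g[u[1]-60:u[1]+60,u[0]+2].tolist())
print(g[u[1]-10,u[0]-30:u[0]+30].tolist())
"
```

```text
tcp [ 0.4817 -0.0341  0.2171] rpy [ 1.8000e+02 -2.0000e-02 -1.5263e+02] t 29.22 shift [ 0.0018 -0.0009  0.102 ] turn 0.0008 mm 81.6 F [0.3 0.  0.3] open 0.0097 30.0
lug top pred [[316.81072263 335.00368779]
 [316.81421696 312.08528237]
 [317.00694526 373.12868114]]
[317 335] [96, 102, 102, 100, 99, 99, 98, 100, 102, 105, 122, 128, 127, 130, 149, 165, 171, 165, 138, 120, 122, 123, 122, 125, 124, 123, 123, 123, 124, 126, 128, 126, 124, 126, 126, 125, 127, 123, 133, 141, 153, 159, 163, 164, 165, 166, 169, 170, 170, 167, 165, 163, 164, 165, 165, 165, 167, 166, 166, 167, 168, 164, 172, 255, 251, 247, 244, 242, 242, 246, 160, 120, 71, 78, 77, 78, 82, 84, 87, 91, 95, 97, 98, 101, 102, 102, 101, 105, 107, 106, 104, 105, 109, 108, 106, 105, 110, 107, 106, 107, 107, 107, 107, 103, 101, 99, 89, 196, 255, 255, 86, 96, 101, 104, 103, 103, 104, 104, 106, 105]
[148, 148, 150, 149, 148, 149, 151, 161, 42, 39, 44, 42, 43, 40, 40, 43, 40, 42, 34, 105, 153, 156, 159, 164, 168, 166, 166, 168, 168, 168, 169, 169, 165, 166, 164, 163, 164, 164, 165, 167, 165, 158, 155, 150, 103, 33, 42, 39, 42, 43, 42, 38, 43, 41, 32, 78, 161, 149, 148, 147]
```

>>> {"api": "send_rows", "payload": {
  "deltas": [
    [[0, -0.001, 0.02], 0],
    [[0, -0.001, 0.04], 0],
    [[0, -0.001, 0.06], 0],
    [[0, -0.001, 0.08], 0],
    [[0, -0.001, 0.09], 0]
  ]
}}

```text
clock: 29.68
tool_pos: [0.4808, -0.0353, 0.1435]
orientation: [180.0, -0.1, -152.7]
force: [-0.3, -0.2, -1.1]
opening: 0.0097
gripper_force: 30.0
```

>>> {"api": "send_rows", "payload": {
  "deltas": [
    [[0, 0, 0], 0],
    [[0, 0, 0.003], 0],
    [[0, 0, 0.006], 0],
    [[0, 0, 0.009], 0],
    [[0, 0, 0.0112], 0]
  ]
}}

```text
clock: 30.1
tool_pos: [0.4817, -0.0353, 0.1368]
orientation: [-180.0, 0.1, -152.7]
force: [-0.1, 0.5, -0.8]
opening: 0.0096
gripper_force: 30.0
```

>>> {"api": "send_rows", "payload": {
  "deltas": [
    [[0, 0, 0], 0],
    [[0, 0, 0], 0],
    [[0, 0, 0], 0],
    [[0, 0, 0], 0],
    [[0, 0, 0], 0]
  ]
}}

```text
clock: 30.52
tool_pos: [0.4815, -0.0354, 0.1366]
orientation: [-180.0, 0.0, -152.7]
force: [-0.0, -0.2, -1.3]
opening: 0.0095
gripper_force: 30.0
```

>>> {"api": "send_rows", "payload": {
  "deltas": [
    [[0, 0, 0], 0],
    [[0, 0, 0], 0],
    [[0, 0, 0], 0],
    [[0, 0, 0], 0],
    [[0, 0, 0], 0]
  ]
}}

```text
clock: 30.93
tool_pos: [0.4814, -0.0354, 0.1364]
orientation: [180.0, -0.0, -152.7]
force: [-0.1, -0.9, -0.3]
opening: 0.0096
gripper_force: 30.0
```

```bash
python3 -c "
from h import *
go(.5545-.0335*.888,.0027-.0335*.4597,.136,-152.7)"
```

```text
tcp [ 0.4814 -0.0354  0.1364] rpy [ 180.     -0.   -152.67] t 30.93 shift [-0.0612  0.0004  0.0005] turn 0.0004 mm 49.0 F [-0.1 -0.9 -0.3] open 0.0096 30.0
```

>>> {"api": "send_rows", "payload": {
  "deltas": [
    [[-0.006, 0.0003, 0.001], 0],
    [[-0.013, 0.0003, 0.001], 0],
    [[-0.02, 0.0003, 0.001], 0],
    [[-0.027, 0.0003, 0.001], 0],
    [[-0.033, 0.0003, 0.001], 0]
  ]
}}

```text
clock: 31.35
tool_pos: [0.5056, -0.0227, 0.1356]
orientation: [-180.0, 0.0, -152.7]
force: [0.2, -0.5, -0.2]
opening: 0.0104
gripper_force: 30.0
```

>>> {"api": "send_rows", "payload": {
  "deltas": [
    [[0, 0, 0], 0],
    [[0, 0, 0], 0],
    [[0, 0, 0], 0],
    [[0, 0, 0], 0],
    [[0, 0, 0], 0]
  ]
}}

```text
clock: 31.77
tool_pos: [0.5045, -0.0232, 0.1356]
orientation: [180.0, -0.0, -152.7]
force: [-0.4, -0.7, -0.7]
opening: 0.0098
gripper_force: 30.0
```

>>> {"api": "send_rows", "payload": {
  "deltas": [
    [[-0.005, 0, 0], 0],
    [[-0.01, 0, 0], 0],
    [[-0.015, 0, 0], 0],
    [[-0.019, 0, 0], 0],
    [[-0.022, 0, 0], 0]
  ]
}}

```text
clock: 32.18
tool_pos: [0.5209, -0.0148, 0.1356]
orientation: [-180.0, 0.0, -152.7]
force: [0.5, -0.3, -0.3]
opening: 0.0098
gripper_force: 30.0
```

>>> {"api": "send_rows", "payload": {
  "deltas": [
    [[-0.001, 0, 0], 0],
    [[-0.002, 0, 0], 0],
    [[-0.003, 0, 0], 0],
    [[-0.004, 0, 0], 0],
    [[-0.005, 0, 0], 0]
  ]
}}

```text
clock: 32.6
tool_pos: [0.5239, -0.0132, 0.1356]
orientation: [180.0, -0.0, -152.7]
force: [0.3, -0.4, -0.7]
opening: 0.0097
gripper_force: 30.0
```

>>> {"api": "send_rows", "payload": {
  "deltas": [
    [[0, 0, 0], 0],
    [[0, 0, 0], 0],
    [[0, 0, 0], 0],
    [[0, 0, 0], 0],
    [[0, 0, 0], 0]
  ]
}}

```text
clock: 33.02
tool_pos: [0.5239, -0.0132, 0.1356]
orientation: [-180.0, 0.0, -152.7]
force: [-0.2, -0.3, -1.4]
opening: 0.0098
gripper_force: 30.0
```

>>> {"api": "send_rows", "payload": {
  "deltas": [
    [[-0.0005, 0, 0], 0],
    [[-0.001, 0, 0], 0],
    [[-0.0015, 0, 0], 0],
    [[-0.0015, 0, 0], 0],
    [[-0.0015, 0, 0], 0]
  ]
}}

```text
clock: 33.43
tool_pos: [0.525, -0.0126, 0.1356]
orientation: [180.0, -0.0, -152.7]
force: [-0.3, 0.2, -0.1]
opening: 0.0095
gripper_force: 30.0
```

>>> {"api": "send_rows", "payload": {
  "deltas": [
    [[-0.0005, 0, 0], 0],
    [[-0.001, 0, 0], 0],
    [[-0.0015, 0, 0], 0],
    [[-0.0015, 0, 0], 0],
    [[-0.0015, 0, 0], 0]
  ]
}}

```text
clock: 33.85
tool_pos: [0.5261, -0.0121, 0.1356]
orientation: [180.0, -0.0, -152.7]
force: [-0.5, 0.4, -0.5]
opening: 0.01
gripper_force: 30.0
```

>>> {"api": "send_rows", "payload": {
  "deltas": [
    [[-0.0005, 0, 0], 0],
    [[-0.001, 0, 0], 0],
    [[-0.0012, 0, 0], 0],
    [[-0.0012, 0, 0], 0],
    [[-0.0012, 0, 0], 0]
  ]
}}

```text
clock: 34.27
tool_pos: [0.5268, -0.0117, 0.1356]
orientation: [180.0, -0.0, -152.7]
force: [-1.0, -0.9, 0.1]
opening: 0.0095
gripper_force: 30.0
```

>>> {"api": "send_rows", "payload": {
  "deltas": [
    [[-0.0005, 0, 0], 0],
    [[-0.001, 0, 0], 0],
    [[-0.0012, 0, 0], 0],
    [[-0.0012, 0, 0], 0],
    [[-0.0012, 0, 0], 0]
  ]
}}

```text
clock: 34.68
tool_pos: [0.5271, -0.0115, 0.1354]
orientation: [180.0, -0.1, -152.7]
force: [-4.7, -2.9, 1.5]
opening: 0.0101
gripper_force: 30.0
```

>>> {"api": "send_rows", "payload": {
  "deltas": [
    [[0.0005, 0, 0], 0],
    [[0.001, 0, 0], 0],
    [[0.0015, 0, 0], 0],
    [[0.0015, 0, 0.001], 0],
    [[0.0015, 0, 0.0018], 0]
  ]
}}

```text
clock: 35.1
tool_pos: [0.5269, -0.0117, 0.1342]
orientation: [-180.0, 0.0, -152.7]
force: [-2.2, -1.2, 2.3]
opening: 0.0101
gripper_force: 30.0
```

>>> {"api": "send_rows", "payload": {
  "deltas": [
    [[0, 0, 0], 0],
    [[0, 0, 0], 0],
    [[0, 0, 0], 0],
    [[0, 0, 0], 0],
    [[0, 0, 0], 0]
  ]
}}

```text
clock: 35.52
tool_pos: [0.5269, -0.0117, 0.1342]
orientation: [-180.0, 0.0, -152.7]
force: [-1.1, -1.1, -1.5]
opening: 0.0097
gripper_force: 30.0
```

>>> {"api": "send_rows", "payload": {
  "deltas": [
    [[0, 0, 0.0006], 0],
    [[0, 0, 0.0006], 0],
    [[0, 0, 0.0006], 0],
    [[0, 0, 0.0006], 0],
    [[0, 0, 0.0006], 0]
  ]
}}

```text
clock: 35.93
tool_pos: [0.5269, -0.0117, 0.1337]
orientation: [-180.0, 0.0, -152.7]
force: [-0.9, -1.0, -0.1]
opening: 0.0097
gripper_force: 30.0
```

>>> {"api": "send_rows", "payload": {
  "deltas": [
    [[0, 0, 0], 0],
    [[0, 0, 0], 0],
    [[0, 0, 0], 0],
    [[0, 0, 0], 0],
    [[0, 0, 0], 0]
  ],
  "gripper": 0.6
}}

```text
clock: 36.35
tool_pos: [0.5269, -0.0117, 0.1337]
orientation: [-180.0, 0.0, -152.7]
force: [-0.3, -0.5, -0.4]
opening: 0.0374
gripper_force: 0.0
```

>>> {"api": "send_rows", "payload": {
  "deltas": [
    [[0, 0, 0], 0],
    [[0, 0, 0], 0],
    [[0, 0, 0], 0],
    [[0, 0, 0], 0],
    [[0, 0, 0], 0]
  ]
}}

```text
clock: 36.77
tool_pos: [0.5267, -0.0117, 0.1337]
orientation: [-180.0, -0.0, -152.7]
force: [0.5, -0.8, -0.4]
opening: 0.0522
gripper_force: 0.0
```

>>> {"api": "send_rows", "payload": {
  "deltas": [
    [[0, 0, -0.01], 0],
    [[0, 0, -0.03], 0],
    [[0, 0, -0.06], 0],
    [[0, 0, -0.09], 0],
    [[0, 0, -0.1], 0]
  ]
}}

```text
clock: 37.18
tool_pos: [0.5282, -0.0116, 0.2177]
orientation: [-179.9, 0.3, -152.6]
force: [-0.2, 0.0, -0.1]
opening: 0.0528
gripper_force: 0.0
```

>>> {"api": "send_rows", "payload": {
  "deltas": [
    [[0, 0, 0], 0],
    [[0, 0, 0], 0],
    [[0, 0, 0], 0],
    [[0, 0, 0], 0],
    [[0, 0, 0], 0]
  ]
}}

```text
clock: 37.6
tool_pos: [0.5263, -0.0119, 0.2127]
orientation: [180.0, -0.1, -152.7]
force: [0.3, 0.1, -0.1]
opening: 0.0528
gripper_force: 0.0
```

```bash
python3 -c "
from h import *
p=shot('wrist'); s=shot('scene'); q=shot('top')
u=proj(p,[.5545,.0027,.065])[0].round().astype(int); print(u)
y,x=max(0,u[1]-75),u[0]-75
b=cv2.resize(p['color'][y:y+150,x:x+150,::-1],(400,400),interpolation=cv2.INTER_CUBIC)
c=cv2.resize(s['color'][190:260,290:360,::-1],(400,400),interpolation=cv2.INTER_CUBIC)
cv2.imwrite('pics/fin.png',np.hstack([b,c])); go(.5545,0,.2,-150)"
```

```text
[318 297]
tcp [ 0.5266 -0.0118  0.2131] rpy [ 1.7999e+02 -6.0000e-02 -1.5267e+02] t 37.75 shift [-0.0378 -0.0029  0.0164] turn -0.0296 mm 33.1 F [ 0.3 -0.3  0.8] open 0.0524 0.0
```

View pics/fin.png

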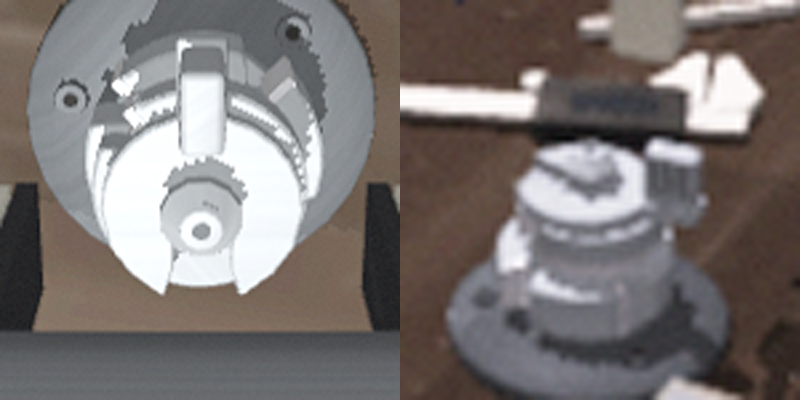

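The final crop shows the washer flat on the thin cutter under the head, with the spindle at the slot's end at about (202,200), the lug at (203,115) and the gripper clear. I hand in.

```bash
python3 -c "
from h import *
print(ctrl.close_job())"
```

```text
the job is handed in; nothing more can be done
None
```

The set is built on the spindle in the order asked: thick cutter, low ring, thin cutter. The slotted washer is locked in under the head, everything is released, and the job is handed in at about 38 s.

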